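# Change over the drill jig: swap the blocks, clamp up, fit the drill plate

## Robot

A 6-joint arm with a two-finger parallel gripper is mounted at the origin on a cart in front of the work surface, level with it; the furniture and walls round the work are solid. World frame = base frame: x ahead of the robot, y to its left, z up, the work surface at z = 0. Lengths are in mm, angles in rad, forces in N, time in s.
With the tool pointing down it reaches from about 275 to 825 mm from the base axis. Payload 4.9 kg.
Tool frame: the origin (TCP) lies at the very end of the fingers, on their centre line; the grasp point (between the pads) lies 19 mm behind it; z points along the fingers, y is the direction in which the jaws open and shut (so a half turn about z gives the same grasp; the last joint's range is limited). The gripper opens to 85 mm and grips with 20 to 120 N. Pads are 22 mm wide; open, the fingers measure 114 mm over their backs; the gripper's body (76 mm by 85 mm) begins 54 mm behind the grasp point. The pads swing forward as they close: fully open they stand 13 mm farther back than shut.
Start: joints at [1.071, 0.326, -0.193, 1.052, 0, 1.437], TCP at [196.729, 513.631, 231.281] pointing down, gripper open.
Joint ranges: [-2.65, 2.65], [-0.97, 1.79], [-1.3, 1.35], [-1.93, 2.1], [-1.47, 1.37], [-3.14, 3.14]. Speed limits (rad/s): [2.57, 2.57, 3.14, 3.14, 3.14, 3.14].

## Interface

Orientations are given as [roll, pitch, yaw] about the fixed x, y, z axes, in that order (R = Rz(yaw) Ry(pitch) Rx(roll)).
In Python, from bench import bot, solve_ik, imaging gives the robot as it stands. Calls block until the motion is done:
- bot.move_ptp(position, orientation): joint-space move of the TCP to a pose.
- bot.movel(position, rot=None, max_speed=150, threshold=None): straight line of the TCP; rot=None keeps the orientation; max_speed is the mean speed in mm/s. With threshold (N) it stops when the force on the tool has changed by that much, and returns True; else False.
- bot.move_j(angles): joint-space move.
- bot.grip(opening, effort=None): opening from 0.0 (shut) to 1.0 (fully open); effort is the grip in N (None keeps the last); returns when the fingers have stopped.
- bot.dwell(seconds).
- solve_ik(position, orientation): joint angles nearest the present ones, or None.
- bot.get_state(): the state.
- imaging.capture(name): name is "scene" or "top" or "wrist"; returns the picture (400x640x3 uint8, blue, green, red); there is no depth.
- imaging.camera_model(name): a dict with "K" (3x3 intrinsics, pixels), "position" and "rotation" of the camera in the world. Camera axes: x right, y up, looking along -z (the intrinsics and any distortion apply to the point x, -y, -z); pixel columns grow to the right and rows downward; lengths in mm; the calibration is good to about 2 mm. The wrist camera is an equidistant fisheye: a pixel r from the principal point sees the ray r / f radians off the axis. A picture is of the moment at which its call begins: read the wrist's pose just before it. camera_model takes no time and is no camera call; for the wrist camera it gives the pose at the moment of the call.
A pose or a line that the arm cannot do raises bot.IKError and nothing moves.
- bot.sign_off(): hands the job in, once; it reports no verdict.
The state is a dict: "t": time; "qpos": joint angles; "joint_velocities": joint speeds; "effort": joint torques, N m; "tcp_pos": TCP position; "orientation": TCP orientation; "contact_force": force on the tool from outside, world axes, zero at the start; "wrist_torque": the same for the moment, N m; "opening": opening from 0.0 (shut) to 1.0 (fully open).
Only numpy, scipy, OpenCV 4.12 (cv2) and the standard library are available. Lean on these libraries where they do the work, as an engineer would, in place of code of your own. Each camera call takes 0.05 s, during which the arm holds its last target.

## Task

Set the drilling vise up for the next batch: crank it open, take the drilled red block or blocks of the last batch out and lay them in the grey tray, then lay every bare aluminium blank flat in the vise, each in a nest of its own between the brass ribs. Crank the vise shut until the jaw grips all the blanks firmly against the fixed jaw, and then lower the drill plate over the two locating pins until it rests flush on both shoulders. Leave the cleaner bottle standing.

Things in the scene. Friction and masses are not known exactly. Their poses are not given: they have to be found in the camera images.
- vise: grey drill vise bolted to the bench. Origin at bench level under the middle of its seat, z up, x from the moving jaw (robot side) to the fixed jaw (far side), y along the jaws, which are 138 mm long. Flat seat at z = 82 mm, fixed jaw's face at x = +20 mm, tops of both jaws at z = 89 mm (an 18 mm block on the seat stands out 11 mm). The nut bracket in front ends at x = -81 mm, 78 mm high
- nest0 (a point): middle of the floor of nest 0 (vise y = -49.5 mm, z = 82 mm), right under the middle of a clamped block; axes as the vise's. The nest is 29.5 mm wide in y, for one block with its length along x; round-topped brass ribs, 3.5 mm thick, stand 12 mm above the seat on both sides, x = -12 to +20 mm
- nest1 (a point): middle of the floor of nest 1 (vise y = -16.5 mm, z = 82 mm), right under the middle of a clamped block; axes as the vise's. The nest is 29.5 mm wide in y, for one block with its length along x; round-topped brass ribs, 3.5 mm thick, stand 12 mm above the seat on both sides, x = -12 to +20 mm
- nest2 (a point): middle of the floor of nest 2 (vise y = 16.5 mm, z = 82 mm), right under the middle of a clamped block; axes as the vise's. The nest is 29.5 mm wide in y, for one block with its length along x; round-topped brass ribs, 3.5 mm thick, stand 12 mm above the seat on both sides, x = -12 to +20 mm
- nest3 (a point): middle of the floor of nest 3 (vise y = 49.5 mm, z = 82 mm), right under the middle of a clamped block; axes as the vise's. The nest is 29.5 mm wide in y, for one block with its length along x; round-topped brass ribs, 3.5 mm thick, stand 12 mm above the seat on both sides, x = -12 to +20 mm
- pin_right (a point): middle of the shoulder of the right post (vise x = 0, y = -84 mm), 101.5 mm above the bench: the drill plate rests here. From it rises a steel locating pin, 8 mm thick, 17.3 mm high, bullet-nosed over its last 6 mm; the post below is 16 mm thick
- pin_left (a point): middle of the shoulder of the left post (vise x = 0, y = 84 mm), 101.5 mm above the bench: the drill plate rests here. From it rises a steel locating pin, 8 mm thick, 17.3 mm high, bullet-nosed over its last 6 mm; the post below is 16 mm thick
- jaw (a joint): opening of the moving jaw in m: its face is the plane x = -(20 mm + this) of the vise's frame, so that at 0 it touches a 40 mm block that lies against the fixed jaw; range -0.005 to 0.014. It moves only by the crank
- crank (a joint): angle of the crank in rad, range -5.0 to 14.6; the jaw opens 0.955 mm per rad (6 mm a turn). It grows as the vise opens, anticlockwise as the robot sees it; clockwise closes. At 0 the handle is straight above the axle. Turning takes about 1.7 N at the handle until the jaw meets the blocks; the screw stays where it is left and keeps the jaw's pressure
- crank_grip (a point): middle of the crank's black handle, a freely turning sleeve 13 mm thick, 42 mm long, parallel to the vise's x. It runs on a circle of 30 mm radius in a plane across the vise's x, about the axle at y = 0, 66 mm above the bench, and lies at x = -(116 mm + jaw) of the vise. Free all round but for the crank arm at its far end; can be pinched from above
- drill_plate: aluminium drill plate, 60 x 196 x 8 mm; origin in the middle of its underside, y along its length, z up. Two through holes of 11 mm for the locating pins at y = -84 and +84 mm, four small drill bushes between them (no fit needed). On its middle a black bar handle that runs along x, 10 mm thick (in y), 56 mm long, top 37 mm above the underside; it may be gripped across the 10 mm. It is the same either way round; starts flat on the bench
- blank0: bare aluminium block, 40 x 26 x 18 mm; origin in its middle, x along the 40 mm length, y along the 26 mm width, z along the 18 mm height; it starts flat on the bench; absent in some starts
- blank1: bare aluminium block, 40 x 26 x 18 mm; origin in its middle, x along the 40 mm length, y along the 26 mm width, z along the 18 mm height; it starts flat on the bench; absent in some starts
- blank2: bare aluminium block, 40 x 26 x 18 mm; origin in its middle, x along the 40 mm length, y along the 26 mm width, z along the 18 mm height; it starts flat on the bench; absent in some starts
- blank3: bare aluminium block, 40 x 26 x 18 mm; origin in its middle, x along the 40 mm length, y along the 26 mm width, z along the 18 mm height; it starts flat on the bench; absent in some starts
- finished0: finished block: red aluminium block, 40 x 26 x 18 mm; origin in its middle, x along the 40 mm length, y along the 26 mm width, z along the 18 mm height; it starts in the vise, with a drilled hole to be seen in the middle of its top; absent in some starts
- finished1: finished block: red aluminium block, 40 x 26 x 18 mm; origin in its middle, x along the 40 mm length, y along the 26 mm width, z along the 18 mm height; it starts in the vise, with a drilled hole to be seen in the middle of its top; absent in some starts
- finished2: finished block: red aluminium block, 40 x 26 x 18 mm; origin in its middle, x along the 40 mm length, y along the 26 mm width, z along the 18 mm height; it starts in the vise, with a drilled hole to be seen in the middle of its top; absent in some starts
- tray: open grey plastic tray for the finished blocks, 120 x 160 x 24 mm (x, y, z), fixed; origin in the middle of its underside; floor and walls 3 mm thick
- cleaner: white bottle with a red nozzle, 52 mm thick, 150 mm high, stands behind the work; origin in the middle of its underside. It is to be left standing
Things that resemble listed ones, but are neither listed nor needed, are in the scene too. Leave any brown look-alike of the blank3 alone.

How it is judged:
By the outcome, as a careful person would: the job done as asked, in the order asked, and still so for the second after the job is handed in, with the robot touching nothing.
Of finished0, finished1, finished2 only 1 to 2 are there at a start; the rules pass over those that are not, and their reading is None.
Of blank0, blank1, blank2, blank3 only 2 to 4 are there at a start; the rules pass over those that are not, and their reading is None.
At some moment in a run one of drill_plate may be knocked a few centimetres aside while the robot is not near it.
Once in a run the grip may slacken for a moment while it holds something.
It also fails if it takes over 210 s, if anything falls off the work surface, if the arm or the gripper's body presses on something with over 40 N, if the wrist force passes 120 N, or if a joint passes its speed limit or range.

## Working session

There is one attempt and no reset: what is moved stays moved. The work goes in short steps, each a Python script; the robot and the scene stay as the last script left them, time stands still between calls to the robot, and variables do not carry over. Pictures are saved under pics/ and viewed, and the job is handed in when it is done.

```bash
ls; mkdir -p pics; python3 - <<'E'
from bench import bot, imaging
import cv2
for n in ("scene","top","wrist"):
    im=imaging.capture(n); cv2.imwrite(f"pics/a_{n}.png",im)
    m=imaging.camera_model(n); print(n,m)
s=bot.get_state(); print(s)
E
```

```text
pics
scene {'K': array([[362.99150156,   0.        , 317.58198961],
       [  0.        , 362.99150156, 195.83403993],
       [  0.        ,   0.        ,   1.        ]]), 'position': array([174.40695725, 758.31986169, 446.87790783]), 'rotation': array([ 1.17451653,  0.00402904, -2.70830024])}
top {'K': array([[489.4847736 ,   0.        , 313.03490903],
       [  0.        , 489.4847736 , 200.28955451],
       [  0.        ,   0.        ,   1.        ]]), 'position': array([ 261.18908477,   15.89950533, 1357.4695579 ]), 'rotation': array([ 0.22483399,  0.00633737, -1.69162467])}
wrist {'K': array([[309.70691629,   0.        , 319.33083565],
       [  0.        , 309.70691629, 200.21927975],
       [  0.        ,   0.        ,   1.        ]]), 'position': array([121.69921996, 543.09574928, 373.3714795 ]), 'rotation': array([-0.32597759,  0.00246631,  1.20439934])}
{'t': 0.15, 'qpos': array([ 1.07077932e+00,  3.26808373e-01, -1.93314103e-01,  1.05202637e+00,
        8.23868983e-06,  1.43659938e+00]), 'joint_velocities': array([ 0.00012341, -0.0012232 ,  0.00223216,  0.00080915, -0.00040998,
        0.00062259]), 'effort': array([ 1.23194975e-03, -4.43704927e+01,  2.62664402e+01,  1.04244970e-02,
       -7.31169143e-05, -1.52943164e-05]), 'tcp_pos': array([196.51926426, 513.22906392, 230.67802621]), 'orientation': array([-3.14025340e+00, -1.89124254e-04,  2.77577246e+00]), 'contact_force': array([ 0.01670668,  0.13330031, -0.33160275]), 'wrist_torque': array([-0.00689053,  0.02644058,  0.02873316]), 'opening': 0.9982865394891992}
```

View pics/a_scene.png

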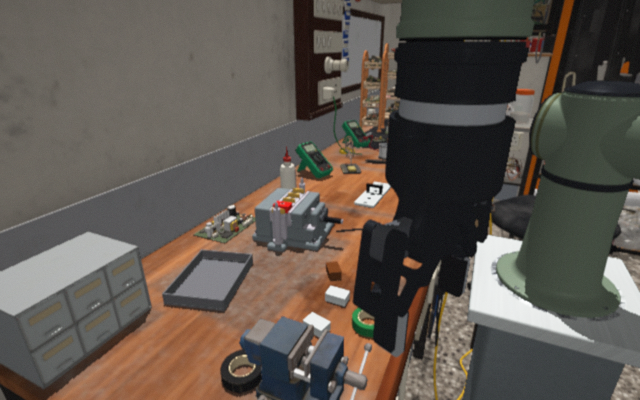

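View pics/a_top.png

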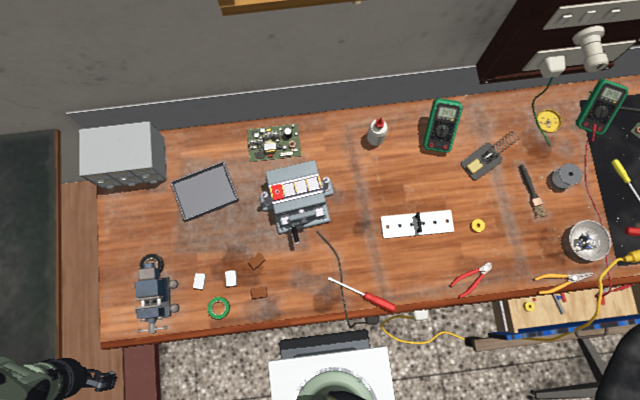

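View pics/a_wrist.png

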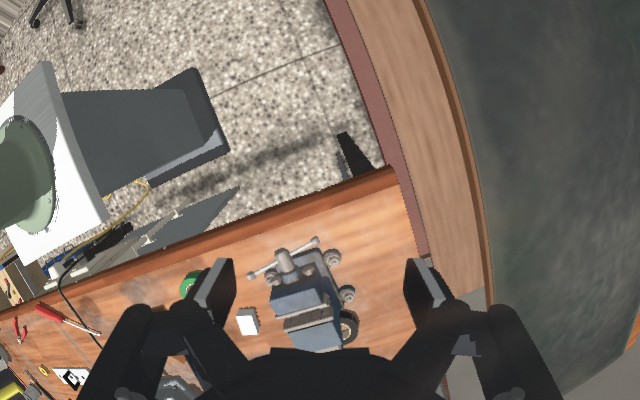

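```bash
cat > h.py <<'E'
from bench import bot, solve_ik, imaging
import numpy as np, cv2
from scipy.spatial.transform import Rotation as R
def crop(src,dst,x0,y0,x1,y1,s):
    im=cv2.imread(src)[y0:y1,x0:x1]; cv2.imwrite(dst,cv2.resize(im,None,fx=s,fy=s,interpolation=cv2.INTER_CUBIC))
def ray(m,u,v,fish=False):
    K=m['K']; Rm=R.from_euler('xyz',m['rotation']).as_matrix()
    a=(u-K[0,2])/K[0,0]; b=(v-K[1,2])/K[1,1]
    if fish:
        r=np.hypot(a,b); k=np.sin(r)/r if r>1e-9 else 1; d=np.array([a*k,b*k,np.cos(r)])
    else: d=np.array([a,b,1.]); d/=np.linalg.norm(d)
    d=np.array([d[0],-d[1],-d[2]])
    return np.array(m['position']),Rm@d
def onplane(m,u,v,z,fish=False):
    p,d=ray(m,u,v,fish); return p+d*(z-p[2])/d[2]
def proj(m,P,fish=False):
    K=m['K']; Rm=R.from_euler('xyz',m['rotation']).as_matrix()
    c=Rm.T@(np.array(P,float)-m['position']); x,y,z=c[0],-c[1],-c[2]
    if fish:
        r=np.hypot(x,y); th=np.arctan2(r,z); k=th/r if r>1e-9 else 1/z
        return np.array([K[0,2]+K[0,0]*x*k,K[1,2]+K[1,1]*y*k])
    return np.array([K[0,2]+K[0,0]*x/z,K[1,2]+K[1,1]*y/z])
def tri(rays):
    A=np.zeros((3,3));b=np.zeros(3)
    for p,d in rays:
        M=np.eye(3)-np.outer(d,d);A+=M;b+=M@p
    X=np.linalg.solve(A,b); return X,[np.linalg.norm(np.cross(X-p,d)) for p,d in rays]
E
python3 - <<'E'
from h import *
crop('pics/a_top.png','pics/a_top1.png',180,150,340,310,5)
crop('pics/a_scene.png','pics/a_sc1.png',240,150,400,290,5)
m=imaging.camera_model('top')
for n,u,v,z in [('blankA',199,281,18),('blankB',231,278,18),('red',278,191,100),('tray',205,191,10),('plate',417,224,8),('bottle',378,130,100),('crank',294,240,90)]: print(n,onplane(m,u,v,z).round(0))
E
```

```text
blankA [381. 321.  18.]
blankB [379. 234.  18.]
red [584.  78. 100.]
tray [632. 289.  10.]
plate [ 466. -293.    8.]
bottle [ 721. -210.  100.]
crank [450.  51.  90.]
```

View pics/a_top1.png

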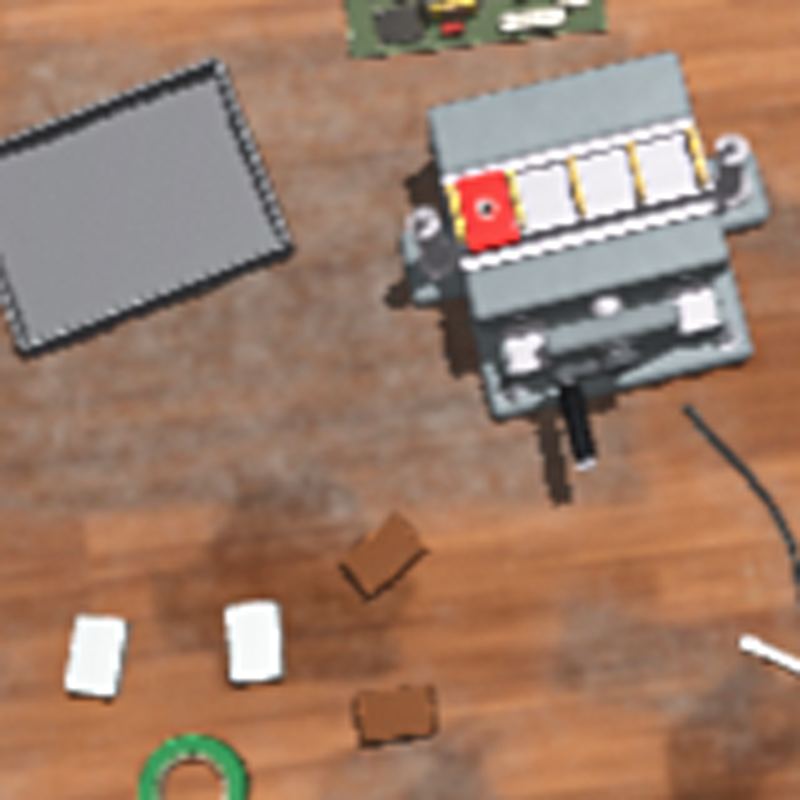

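View pics/a_sc1.png

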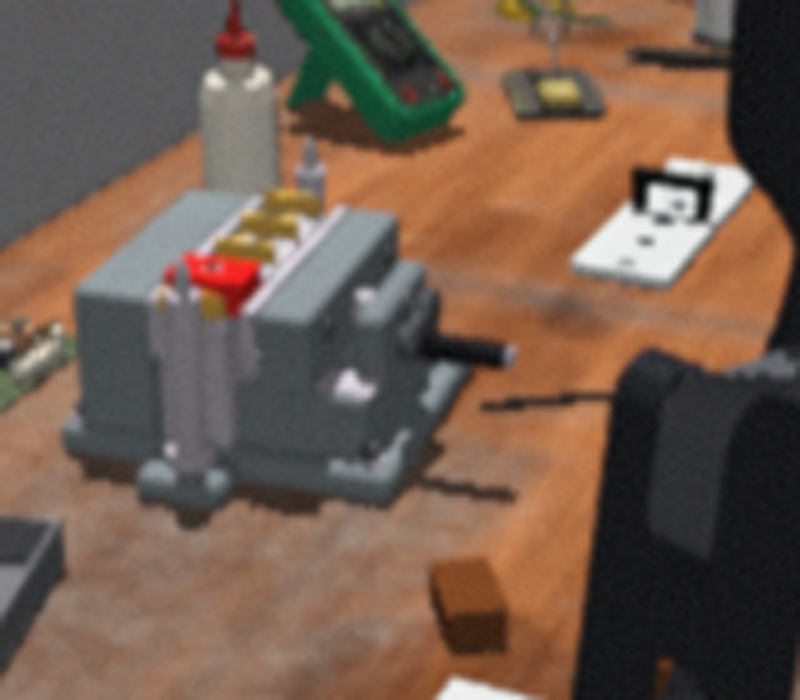

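```bash
python3 - <<'E'
from h import *
m=imaging.camera_model('top')
f=lambda x,y:(180+x/5,150+y/5)
pl=onplane(m,*f(420,222),118.8);pr=onplane(m,*f(735,148),118.8); print(pl,pr)
d=pl-pr; vy=np.arctan2(d[1],d[0])-np.pi/2; print('yaw',vy, np.linalg.norm(d),(pl+pr)/2)
c=(pl+pr)/2
x,y=c[:2]
print(solve_ik([x-60,y,260],[np.pi,0,np.pi+vy]))
t=bot.get_state()['t']
bot.move_ptp([x-70,y,270],[np.pi,0,np.pi+vy])
w1=imaging.camera_model('wrist');im1=imaging.capture('wrist')
bot.move_ptp([x-30,y+70,270],[np.pi,0,np.pi+vy])
w2=imaging.camera_model('wrist');im2=imaging.capture('wrist')
tp=imaging.capture('top')
cv2.imwrite('pics/b_w1.png',im1);cv2.imwrite('pics/b_w2.png',im2);cv2.imwrite('pics/b_top.png',tp)
import pickle;pickle.dump((w1,w2),open('b.pkl','wb'))
print(bot.get_state()['t']-t,w1,w2,bot.get_state()['tcp_pos'])
E
```

```text
[574.56217906 114.42474857 118.8       ] [594.11332685 -53.48559932 118.8       ]
yaw 0.11591604072589257 169.04476421360968 [584.33775295  30.46957462 118.8       ]
[-0.08254855  0.26234464 -0.20640428  1.1020474   0.         -0.19846459]
2.65 {'K': array([[309.70691629,   0.        , 319.33083565],
       [  0.        , 309.70691629, 200.21927975],
       [  0.        ,   0.        ,   1.        ]]), 'position': array([434.45423173,  21.66641262, 412.63909716]), 'rotation': array([-3.25551359e-01,  7.11223282e-04,  1.68707575e+00])} {'K': array([[309.70691629,   0.        , 319.33083565],
       [  0.        , 309.70691629, 200.21927975],
       [  0.        ,   0.        ,   1.        ]]), 'position': array([474.63231022,  92.49039308, 412.26487047]), 'rotation': array([-3.24808284e-01,  1.15740081e-03,  1.68910361e+00])} [553.82714928 100.62596369 269.75781744]
```

View pics/b_w1.png

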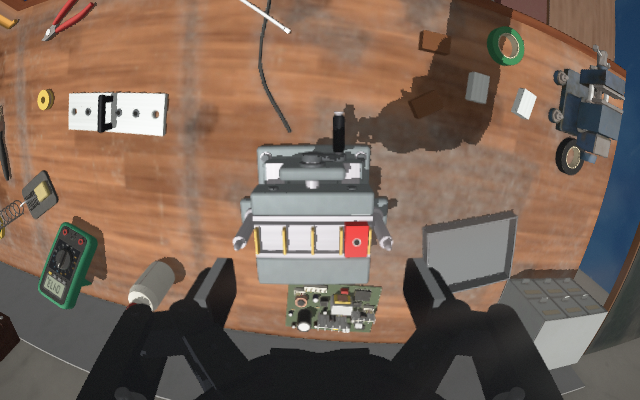

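View pics/b_w2.png

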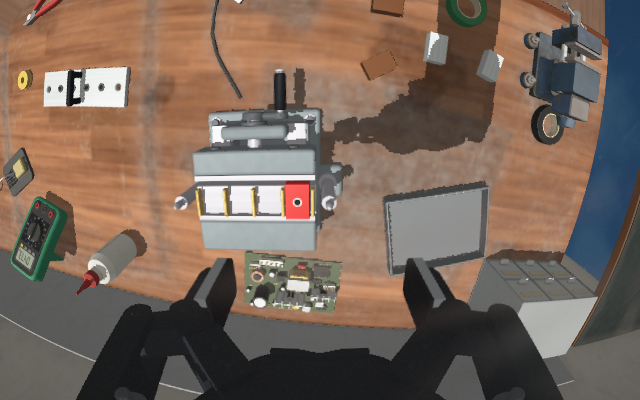

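```bash
python3 - <<'E'
from h import *
crop('pics/b_w1.png','pics/b_w1c.png',220,100,400,290,4)
crop('pics/b_w2.png','pics/b_w2c.png',160,60,350,255,4)
crop('pics/b_top.png','pics/b_topc.png',250,155,345,255,6)
E
```

```text
(no output)
```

View pics/b_w1c.png

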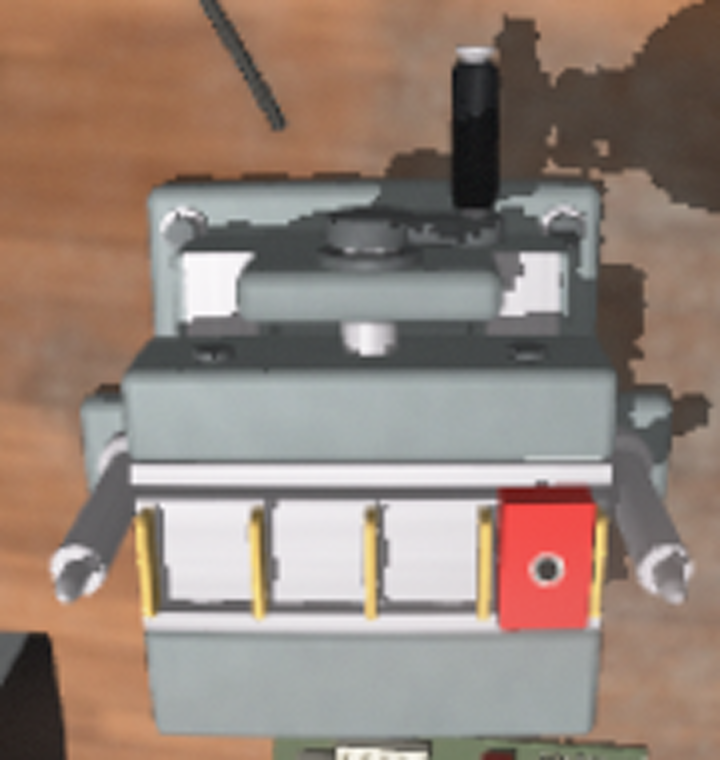

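View pics/b_w2c.png

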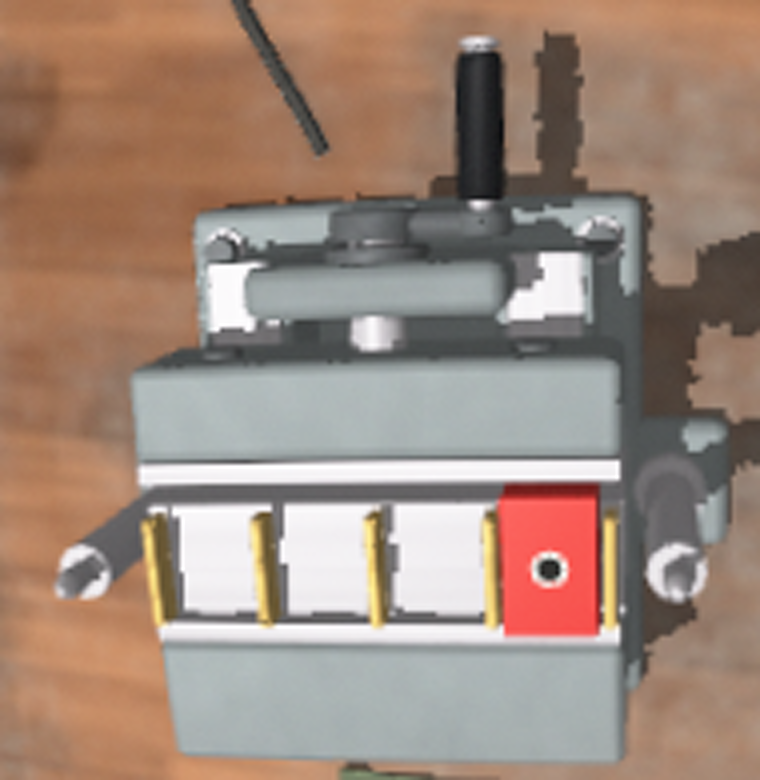

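View pics/b_topc.png

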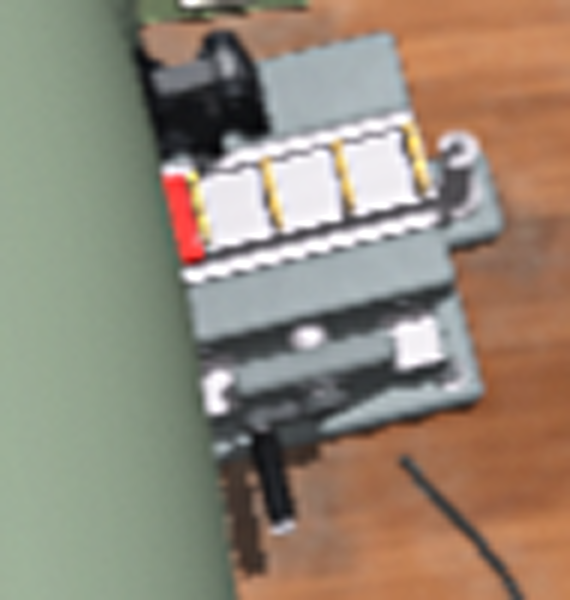

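```bash
python3 - <<'E'
from h import *
import pickle
w1,w2=pickle.load(open('b.pkl','rb'))
g=lambda p,o:((p[0]+.5)/4-.5+o[0],(p[1]+.5)/4-.5+o[1])
pts={'hcap':((475,54),(479,44)),'hback':((475,205),(481,198)),'hole':((547,569),(549,569)),'pinL':((682,594),(683,592)),'pinR':((65,592),(66,588)),
'ribR_near':((143,509),(152,516)),'ribR_far':((152,614),(168,622)),'ribL_near':((602,517),(610,516)),'rib2near':((372,509),(374,514)),'redNL':((591,502),(599,487)),
'redFL':((587,628),(598,632)),'redFR':((499,628),(504,634)),
'FJ_L':((597,735),(620,758)),'FJ_R':((158,735),(183,758)),'MJ_L':((612,468),(620,468)),'MJ_R':((131,470),(139,469))}
for n,(a,b) in pts.items():
    X,e=tri([ray(w1,*g(a,(220,100)),True),ray(w2,*g(b,(160,60)),True)])
    print(n,X.round(1),np.round(e,1))
E
```

```text
hcap [447.   44.4  64.9] [0.3 0.3]
hback [489.9  49.7  64.5] [0. 0.]
hole [583.8  81.  100. ] [0. 0.]
pinL [579.6 116.1 117.3] [0.3 0.3]
pinR [601.  -52.7 113.1] [0.1 0.1]
ribR_near [586.1 -36.4  85.5] [0.5 0.5]
ribR_far [619.1 -31.8  86.6] [0.4 0.4]
ribL_near [569.6  95.6  92. ] [0. 0.]
rib2near [578.4  30.1  84.3] [0.6 0.6]
redNL [561.6  91.   97.7] [1.4 1.4]
redFL [600.   95.6 101.7] [0.5 0.5]
redFR [604.2  70.4  99.6] [0.1 0.1]
FJ_L [638.3 106.1  99.5] [0.2 0.2]
FJ_R [666.4 -29.6  82.6] [0.1 0.1]
MJ_L [557.2  97.   85.7] [0.5 0.5]
MJ_R [571.7 -39.3  89.6] [0.2 0.2]
```

```bash
python3 - <<'E'
from h import *
import pickle
w1,w2=pickle.load(open('b.pkl','rb'))
g=lambda p,o:((p[0]+.5)/4-.5+o[0],(p[1]+.5)/4-.5+o[1])
pts={'pinL':((682,594),(683,592),118.8),'pinR':((65,592),(66,588),118.8),'hole':((547,569),(549,569),100),'FJ_L':((597,735),(620,758),89),'FJ_R':((158,735),(183,758),89),
'MJ_L':((612,462),(620,462),89),'MJ_R':((131,464),(139,463),89),
'ribR_near':((143,509),(152,516),92),'ribR_far':((152,614),(168,622),92),'ribL_near':((602,517),(610,516),92),'rib2near':((372,509),(374,514),92),
'mjface_L':((612,483),(620,480),89),'mjface_R':((131,485),(139,486),89),'hcap':((475,54),(479,44),65),'hback':((475,205),(481,198),65)}
for n,(a,b,z) in pts.items():
    print(n,onplane(w1,*g(a,(220,100)),z,True).round(1)[:2],onplane(w2,*g(b,(160,60)),z,True).round(1)[:2])
m=imaging.camera_model('top')
g6=lambda x,y:((x+.5)/6-.5+250,(y+.5)/6-.5+155)
print('topR',onplane(m,*g6(459,147),118.8))
g5=lambda x,y:((x+.5)/5-.5+180,(y+.5)/5-.5+150)
print('top hole',onplane(m,*g5(487,208),100), 'pinL',onplane(m,*g5(425,215),118.8),onplane(m,*g5(425,222),101.5))
E
```

```text
pinL [578.6 115.7] [579.3 115.8]
pinR [597.9 -51.3] [598.5 -49.9]
hole [583.7  81. ] [583.8  81. ]
FJ_L [645.4 108.8] [643.6 106.6]
FJ_R [662.1 -28.6] [662.7 -27.2]
MJ_L [553.7  96.2] [555.1  96.6]
MJ_R [570.3 -39.6] [570.  -39.5]
ribR_near [582.5 -35. ] [584.3 -34.2]
ribR_far [616.4 -31.2] [616.3 -29.5]
ribL_near [569.5  95.6] [569.6  95.6]
rib2near [574.4  30.2] [576.5  31.3]
mjface_L [560.   97.3] [560.1  97.2]
mjface_R [576.8 -39.4] [576.8 -39.5]
hcap [447.2  44.2] [446.7  44.5]
hback [489.8  49.6] [489.9  49.7]
topR [595.79869542 -51.27897037 118.8       ]
top hole [583.79038246  80.87503458 100.        ] pinL [579.17612885 112.3964515  118.8       ] [579.82732938 114.11969758 101.5       ]
```

```bash
cat >> h.py <<'E'
C=np.array([589.1,32.2]); VY=0.119
def V(x,y,z):
    c,s=np.cos(VY),np.sin(VY); return np.array([C[0]+c*x-s*y,C[1]+s*x+c*y,z])
def Vinv(P):
    c,s=np.cos(VY),np.sin(VY); d=np.array(P[:2])-C; return np.array([c*d[0]+s*d[1],-s*d[0]+c*d[1]])
RD=[np.pi,0,np.pi+VY]
def st():
    s=bot.get_state(); return s
def crank_pos(th,dx=-6,dz=-15):
    jaw=0.955*th
    return V(-(116+jaw)+dx,30*np.sin(th),66+30*np.cos(th)+dz)
def say(tag=''):
    s=st(); print(tag,'t%.1f'%s['t'],'tcp',s['tcp_pos'].round(1),'F',s['contact_force'].round(1),'op %.3f'%s['opening'])
E
python3 - <<'E'
from h import *
th0=1.6
bot.grip(0.4,40)
p=crank_pos(th0)
bot.move_ptp(p+[0,0,60],RD); say()
r=bot.movel(p,max_speed=120,threshold=8); say('down %s'%r)
if not r:
    bot.grip(0.0,50); say('grip')
    for i in range(1,4):
        bot.movel(crank_pos(th0+i*np.pi/6),max_speed=80); say(i)
E
```

```text
t4.1 tcp [464.8  47.3 111.2] F [-0.1  0.6  0.3] op 0.402
down False t4.8 tcp [464.   47.4  50.8] F [ 0.4 -0.1  0.5] op 0.401
grip t5.1 tcp [464.   46.9  50.9] F [ 1.9 -2.3  0.6] op 0.135
1 t5.5 tcp [464.2  41.2  35.2] F [ 2.3 -5.3  1.9] op 0.132
2 t5.8 tcp [465.3  29.3  25.3] F [ 0.5 -7.1 10.8] op 0.131
3 t6.1 tcp [466.6  15.8  22.4] F [-2.8 -1.3 17.1] op 0.131
```

```bash
python3 - <<'E'
from h import *
bot.grip(0.2); say('rel'); bot.grip(0.0,50); say('regrip')
th0=1.6+np.pi/2
for i in range(1,13):
    th=th0+i*np.pi/6
    if th>8.0: break
    bot.movel(crank_pos(th),max_speed=80); say('%.2f'%th)
    if np.linalg.norm(st()['contact_force'])>30: break
E
```

```text
rel t6.4 tcp [464.5  16.7  20.6] F [ 0.1 -0.3  0.2] op 0.198
regrip t6.6 tcp [464.5  16.6  20.6] F [-1.  -0.8  0.6] op 0.135
3.69 t6.9 tcp [465.9   0.7  25.4] F [-1.3 -1.8 -2. ] op 0.131
4.22 t7.3 tcp [466.6  -9.8  37.1] F [-3.2 -3.9  0.4] op 0.135
4.74 t7.6 tcp [466.6 -13.1  52.4] F [-3.5 -4.5  0.8] op 0.134
5.27 t8.0 tcp [465.5  -8.2  67.2] F [-4.9 -2.9  3.1] op 0.138
5.79 t8.3 tcp [463.5   3.5  77.5] F [-5.6 -1.9  4.2] op 0.135
6.31 t8.6 tcp [461.2  18.8  80.6] F [-4.3  1.7  2.1] op 0.136
6.84 t9.0 tcp [459.1  32.7  76. ] F [-2.8  0.2 -3.9] op 0.130
7.36 t9.3 tcp [457.4  42.7  64.9] F [-4.6 -2.7 -3.4] op 0.134
7.88 t9.7 tcp [456.6  46.2  50.1] F [-4.5 -4.2 -2.7] op 0.134
```

```bash
python3 - <<'E'
from h import *
bot.grip(0.3)
p=st()['tcp_pos']; bot.movel([p[0],p[1],130],RD,max_speed=200)
bot.grip(0.65)
p=V(-60,49.5,200); bot.move_ptp(p,RD)
w=imaging.camera_model('wrist'); im=imaging.capture('wrist'); cv2.imwrite('pics/c_w.png',im); say()
import pickle;pickle.dump(w,open('c.pkl','wb'))
crop('pics/c_w.png','pics/c_wc.png',210,60,460,260,3.2)
m=imaging.camera_model('top')
for u,v in [(238,199.6),(223,162.4),(185.6,220.4),(172,182)]: print(onplane(m,u,v,24).round(1))
# blanks from first top image
im=cv2.imread('pics/a_top.png')
hsv=cv2.cvtColor(im,cv2.COLOR_BGR2HSV)
mk=((hsv[...,1]<40)&(hsv[...,2]>200)).astype(np.uint8)
n,l,s,c=cv2.connectedComponentsWithStats(mk)
for i in range(1,n):
    if 60<s[i,4]<3000: 
        ct=cv2.findContours((l==i).astype(np.uint8),cv2.RETR_EXTERNAL,cv2.CHAIN_APPROX_NONE)[0][0]
        print(s[i],cv2.minAreaRect(ct))
E
```

```text
t11.4 tcp [522.7  74.2 199.2] F [-0.5  0.6 -0.6] op 0.650
[592.5 195.7  24. ]
[706.1 228.7  24. ]
[551.3 345.2  24. ]
[666.1 376.5  24. ]
[561   0  71   8  98] ((595.991943359375, 3.429500102996826), (1.4761056900024414, 70.34210968017578), 83.48019409179688)
[587  26  16   6  70] ((594.4405517578125, 28.405946731567383), (4.676674842834473, 15.323573112487793), 84.2894058227539)
[591  41  44  22 234] ((612.7733764648438, 51.522010803222656), (20.172557830810547, 43.07113265991211), 88.26429748535156)
[548  56  17  15 214] ((556.2255859375, 63.030487060546875), (13.583078384399414, 15.902141571044922), 83.6598129272461)
[264 143  12   7  69] ((269.5384826660156, 145.80770874023438), (5.705597877502441, 11.535228729248047), 82.87498474121094)
[277 174  43  23 443] ((299.0933532714844, 185.1920623779297), (14.777389526367188, 41.96963882446289), 76.60750579833984)
[272 191  51  13 103] ((297.05902099609375, 196.744384765625), (2.011204481124878, 51.185157775878906), 76.4295654296875)
[419 210  35  25 665] ((435.27587890625, 221.81036376953125), (22.09010124206543, 34.46387481689453), 8
[... 383 characters left out ...]
12.020814895629883), 45.0)
[225 271  11  15 148] ((230.0, 278.0), (14.0, 10.0), 90.0)
[193 273  12  16 150] ((198.59461975097656, 280.43243408203125), (9.86393928527832, 15.124707221984863), 9.462322235107422)
[569 274  17   8  68] ((577.1699829101562, 277.1899719238281), (6.646804332733154, 15.839193344116211), 81.8698959350586)
[328 277  37  18  78] ((346.0579528808594, 285.87078857421875), (39.39522933959961, 2.234074592590332), 24.145540237426758)
[415 310  13  10 108] ((421.2699279785156, 314.38995361328125), (8.485281944274902, 12.586502075195312), 81.8698959350586)
[336 375  30  22 206] ((352.16741943359375, 383.60302734375), (33.14916229248047, 9.761314392089844), 31.607501983642578)
```

View pics/c_wc.png

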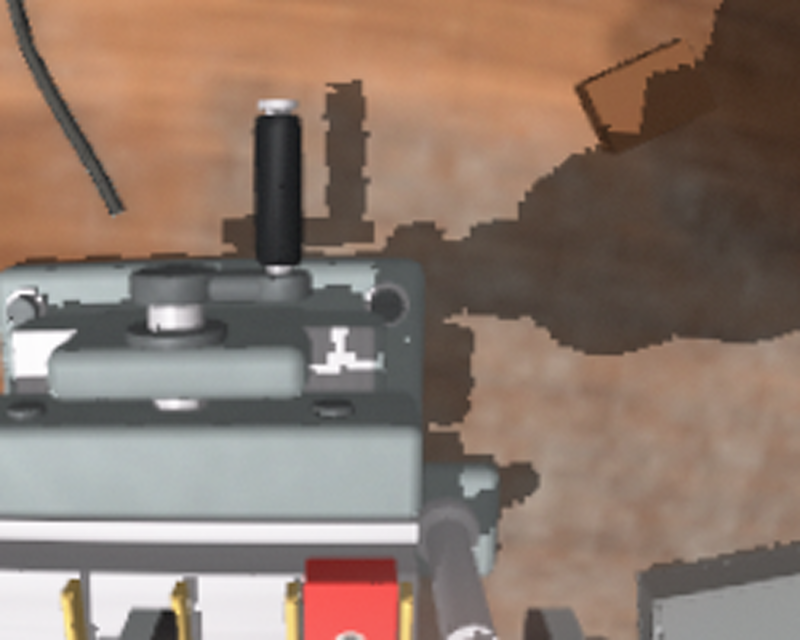

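```bash
cat >> h.py <<'E'
RX=[np.pi,0,VY+np.pi/2]
E
python3 - <<'E'
from h import *
crop('pics/a_top.png','pics/a_x.png',380,280,470,340,6)
x,y=583.75,81
print(solve_ik([x,y,130],RX))
bot.move_ptp([x,y,130],RX); say()
r=bot.movel([x,y,81],max_speed=50,threshold=4); say('touch %s'%r)
E
```

```text
[ 0.01266587  0.48044817 -0.23072255  0.8596256   0.          1.4644622 ]
 t12.8 tcp [583.2  80.8 129.8] F [ 0.   0.3 -0.2] op 0.649
touch True t13.7 tcp [583.2  81.   85. ] F [-0.7 -1.   4.9] op 0.649
```

View pics/a_x.png

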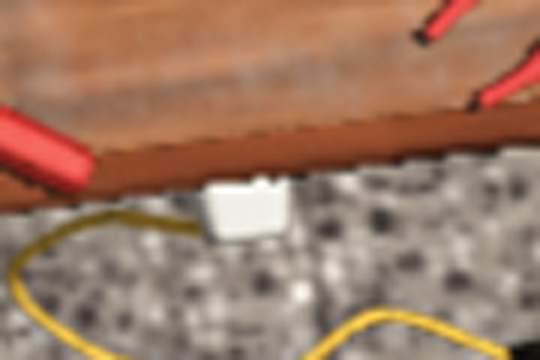

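```bash
python3 - <<'E'
from h import *
x,y=583.75,81
bot.movel([x,y,88.5],max_speed=50)
bot.grip(0.2,60); say('grip')
bot.movel([x,y,110],max_speed=60); say('up')
bot.movel([x,y,170],max_speed=150); say('up2')
im=imaging.capture('wrist'); cv2.imwrite('pics/d_w.png',im)
E
```

```text
grip t14.2 tcp [582.2  80.8  88.5] F [-4.1 -0.9  5.5] op 0.446
up t14.7 tcp [584.3  81.  110.5] F [ 0.5  0.4 -0.6] op 0.444
up2 t15.3 tcp [583.5  81.  169.4] F [-0.1  0.5 -0.3] op 0.444
```

View pics/d_w.png

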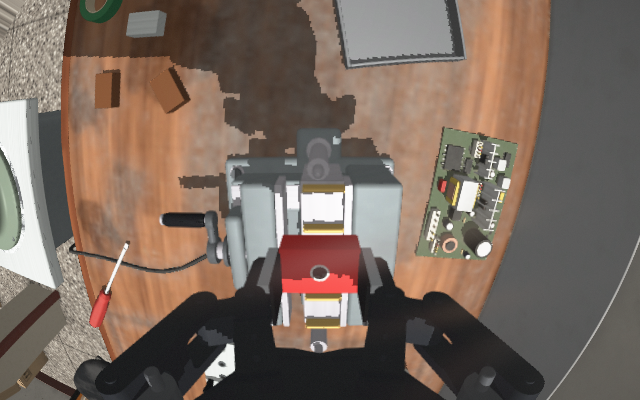

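```bash
python3 - <<'E'
from h import *
o=[np.pi,0,np.pi+0.28]
bot.move_ptp([629,286.5,110],o); say()
bot.movel([629,286.5,35],max_speed=150)
r=bot.movel([629,286.5,5],max_speed=40,threshold=4); say('touch %s'%r)
bot.grip(0.75,60); say()
bot.movel([629,286.5,110],max_speed=200)
x,y=460,290
bot.move_ptp([460,280,230],[np.pi,0,np.pi+.1])
w1=imaging.camera_model('wrist'); im=imaging.capture('wrist'); cv2.imwrite('pics/e_w1.png',im)
bot.move_ptp([520,270,230],[np.pi,0,np.pi+.1])
w2=imaging.camera_model('wrist'); im=imaging.capture('wrist'); cv2.imwrite('pics/e_w2.png',im)
im=imaging.capture('top'); cv2.imwrite('pics/e_top.png',im)
import pickle; pickle.dump((w1,w2),open('e.pkl','wb')); say()
E
```

```text
t16.6 tcp [628.7 286.  109.5] F [-0.1  0.6 -1.1] op 0.447
touch True t17.9 tcp [628.7 286.6   9.3] F [-0.7  0.6  2.5] op 0.446
 t18.2 tcp [627.9 286.1   8.7] F [ 0.3 -0.1 -0.7] op 0.749
 t20.2 tcp [519.8 269.6 228.4] F [0.2 0.4 0.9] op 0.748
```

View pics/e_w1.png

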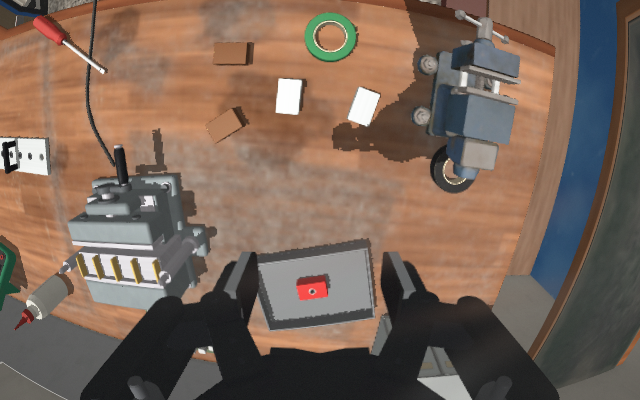

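View pics/e_w2.png

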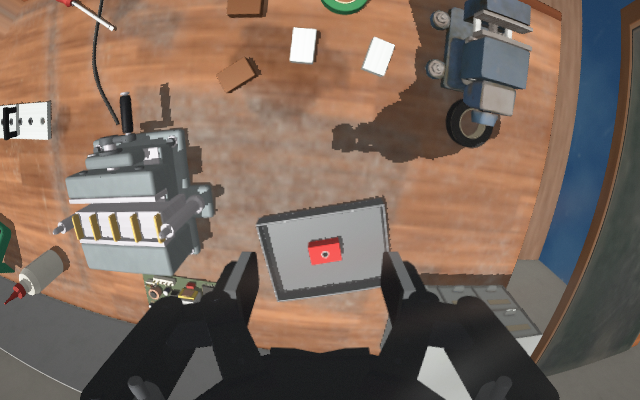

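```bash
python3 - <<'E'
from h import *
import pickle
w1,w2=pickle.load(open('e.pkl','rb'))
C_={}
for k,(f,w,seeds) in enumerate([('e_w1',w1,[(289,96),(363,106)]),('e_w2',w2,[(304,45),(378,56)])]):
    im=cv2.imread(f'pics/{f}.png'); hsv=cv2.cvtColor(im,cv2.COLOR_BGR2HSV)
    for th in (195,215):
      mk=((hsv[...,1]<40)&(hsv[...,2]>th)).astype(np.uint8)
      n,l,s,c=cv2.connectedComponentsWithStats(mk)
      for j,(u,v) in enumerate(seeds):
        i=l[v,u]; ct=cv2.findContours((l==i).astype(np.uint8),cv2.RETR_EXTERNAL,cv2.CHAIN_APPROX_NONE)[0][0][:,0]
        P=np.array([onplane(w,a,b,18,True)[:2] for a,b in ct],np.float32)
        r=cv2.minAreaRect(P); print(f,th,j,s[i,4],c[i].round(1),'world rect',np.round(r[0],1),np.round(r[1],1),round(r[2],1), ray and onplane(w,*c[i],18,True).round(1))
        C_[(k,j)]=(w,c[i])
for j in (0,1): print(tri([ray(w,*c,True) for w,c in (C_[(0,j)],C_[(1,j)])]))
a=cv2.imread('pics/e_w1.png')[30:150,200:400]; cv2.imwrite('pics/e_c.png',cv2.resize(a,None,fx=4,fy=4,interpolation=2))
E
```

```text
e_w1 195 0 792 [288.   96.1] world rect [379.9 235.9] [26.3 40. ] 89.3 [380. 236.  18.]
e_w1 195 1 771 [363.3 106.4] world rect [382.9 321.8] [26.1 39.9] 76.5 [382.9 321.7  18. ]
e_w1 215 0 779 [287.9  96.2] world rect [380.2 235.6] [39.7 25.9] 0.8 [380.1 235.9  18. ]
e_w1 215 1 758 [363.3 106.3] world rect [382.9 321.8] [25.8 39.6] 76.5 [382.8 321.7  18. ]
e_w2 195 0 783 [302.5  44.5] world rect [379.9 235.9] [26.1 39.9] 88.6 [380.1 236.   18. ]
e_w2 195 1 759 [378.3  55.8] world rect [383.  321.7] [26.1 39.8] 76.5 [383.1 321.6  18. ]
e_w2 215 0 761 [302.4  44.5] world rect [379.9 235.8] [25.6 39.6] 89.1 [380.  235.9  18. ]
e_w2 215 1 740 [378.5  55.8] world rect [382.9 321.9] [25.7 39.5] 76.2 [383.1 321.8  18. ]
(array([380.09297257, 235.93095662,  18.24150953]), [np.float64(0.02116316456167581), np.float64(0.021163164561574604)])
(array([382.84854506, 321.99017625,  16.35669495]), [np.float64(0.06286512885761582), np.float64(0.06286512885754066)])
```

View pics/e_c.png

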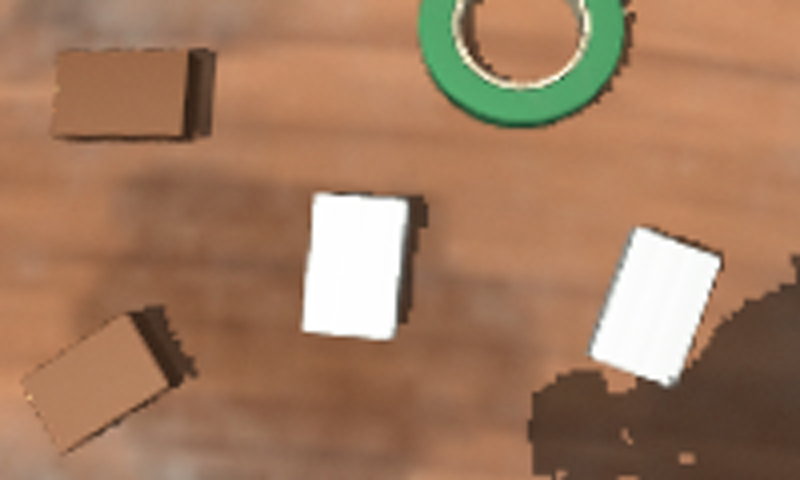

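```bash
cat >> h.py <<'E'
def pick(x,y,yaw,z=7.5):
    o=[np.pi,0,yaw+np.pi/2]
    bot.grip(0.65,60)
    bot.move_ptp([x,y,80],o)
    r=bot.movel([x,y,z],max_speed=100,threshold=8); say('down %s'%r)
    bot.grip(0.2,60); say('grip')
    bot.movel([x,y,40],max_speed=100)
    bot.movel([x,y,150],max_speed=250); say('lift')
E
python3 - <<'E'
from h import *
pick(380,235.9,-0.012)
p=V(-3.5,16.5,135); bot.move_ptp(p,RX); say('over')
im=imaging.capture('wrist'); cv2.imwrite('pics/f_w.png',im)
E
```

```text
down False t22.9 tcp [380.4 236.1   7.8] F [-0.1 -0.2  0.5] op 0.649
grip t23.2 tcp [380.7 236.2   8.5] F [-0.4 -1.6  5.1] op 0.449
lift t24.3 tcp [379.6 235.7 149.1] F [-0.6 -0.9 -0.6] op 0.446
over t25.3 tcp [582.3  49.1 134. ] F [-0.1  0.5 -0.6] op 0.448
```

View pics/f_w.png

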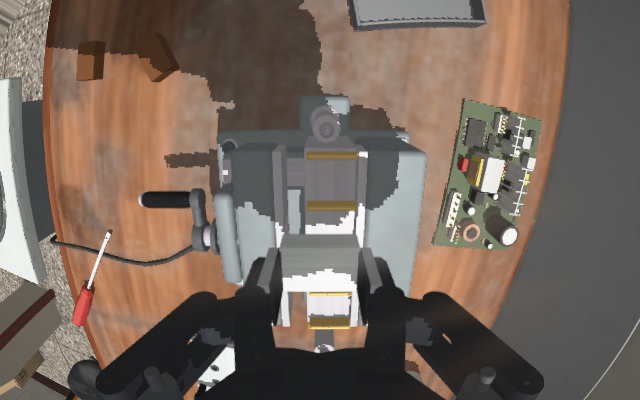

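```bash
python3 - <<'E'
from h import *
p=V(-3.5,16.5,0)
bot.movel([p[0],p[1],104],max_speed=150); say()
r=bot.movel([p[0],p[1],87],max_speed=30,threshold=5); say('touch %s'%r)
E
```

```text
t25.7 tcp [582.6  49.2 103.8] F [-0.3 -0.3 -0.1] op 0.448
touch True t26.2 tcp [583.9  48.2  90.5] F [-0.3  0.3  4.8] op 0.445
```

```bash
python3 - <<'E'
from h import *
bot.grip(0.65,60); p=st()['tcp_pos']; say()
bot.movel([p[0],p[1],150],max_speed=200)
pick(382.9,321.8,-0.235)
p=V(-3.5,-16.5,140); bot.move_ptp(p,RX); say('over')
im=imaging.capture('wrist'); cv2.imwrite('pics/g_w.png',im)
E
```

```text
t26.5 tcp [583.1  48.3  89.6] F [ 0.7 -0.2  0.8] op 0.653
down False t29.4 tcp [383.3 321.9   7.8] F [ 0.1 -0.2  0.1] op 0.649
grip t29.7 tcp [383.6 322.2   8.6] F [-1.2 -0.3  6.4] op 0.447
lift t30.7 tcp [382.4 321.5 149.1] F [ 0.2  0.4 -0.6] op 0.445
over t32.1 tcp [586.8  16.4 139.3] F [ 0.   0.3 -0.1] op 0.444
```

View pics/g_w.png

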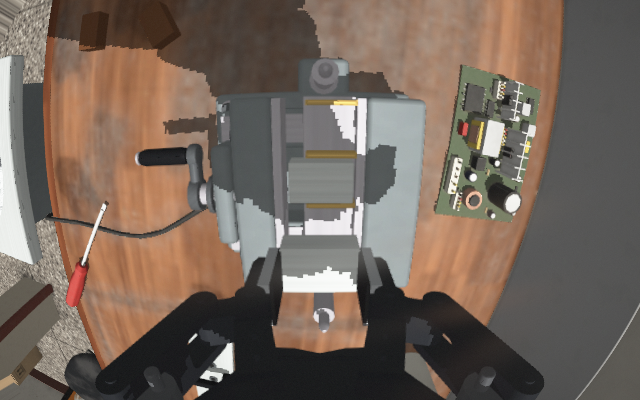

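```bash
python3 - <<'E'
from h import *
p=V(-3.5,-16.5,0)
bot.movel([p[0],p[1],104],max_speed=150); say()
r=bot.movel([p[0],p[1],87],max_speed=30,threshold=5); say('touch %s'%r)
if r and st()['tcp_pos'][2]<93:
    bot.grip(0.65,60); bot.movel([p[0],p[1],150],max_speed=200)
    p=V(-30,0,210); bot.move_ptp(p,RD)
    im=imaging.capture('wrist'); cv2.imwrite('pics/h_w.png',im)
    crop('pics/h_w.png','pics/h_wc.png',200,60,440,290,3)
say()
E
```

```text
t32.6 tcp [586.9  16.3 103.7] F [-0.5 -0.9 -0.1] op 0.450
touch True t33.0 tcp [587.9  15.3  90.6] F [-1.9  0.6  5.2] op 0.447
 t35.2 tcp [559.   28.6 209.3] F [ 0.9  0.4 -0.4] op 0.648
```

View pics/h_wc.png

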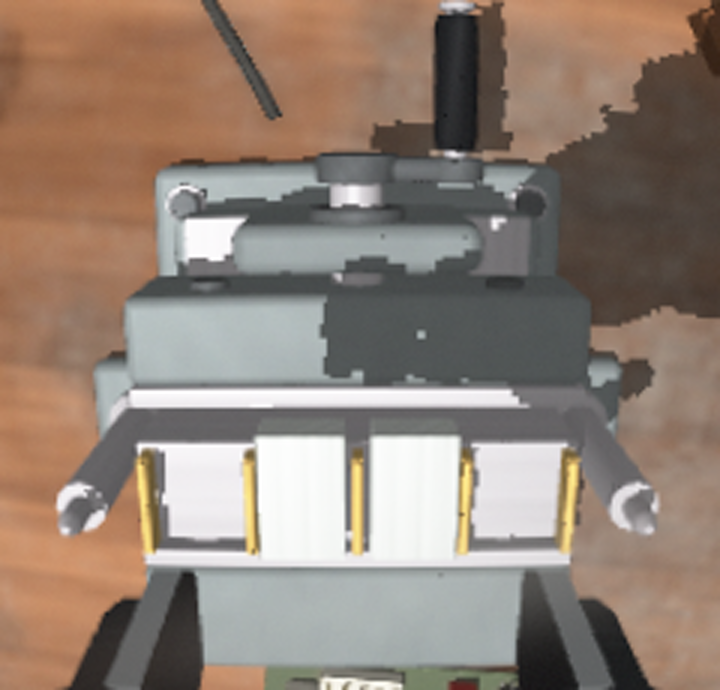

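```bash
python3 - <<'E'
from h import *
th=7.88
bot.grip(0.4,80)
p=crank_pos(th)
bot.move_ptp(p+[0,0,60],RD); say()
r=bot.movel(p,max_speed=120,threshold=8); say('down %s'%r)
if not r:
    bot.grip(0.0,80); say('grip')
    while th>1.0:
        th-=np.pi/6
        bot.movel(crank_pos(th),max_speed=80)
        F=st()['contact_force']; v=F[1]*np.cos(VY)-F[0]*np.sin(VY)
        ft=v*np.cos(th)-F[2]*np.sin(th)   # along +theta (opposes closing)
        say('%.2f ft %.1f'%(th,ft))
        if np.linalg.norm(F)>30: break
E
```

```text
t36.2 tcp [457.9  46.5 110.8] F [ 0.4 -0.2  0.3] op 0.405
down False t36.9 tcp [458.1  46.5  50.8] F [-0.7  0.5 -0.6] op 0.398
grip t37.2 tcp [458.   46.2  51. ] F [ 2.1 -1.8  0.6] op 0.127
7.36 ft -0.8 t37.5 tcp [458.9  42.8  65.8] F [ 3.4 -1.5 -0.1] op 0.120
6.83 ft -1.3 t37.9 tcp [460.5  32.7  76.8] F [3.3 0.5 2.6] op 0.118
6.31 ft -1.2 t38.2 tcp [462.7  17.9  81.4] F [ 2.6 -0.6  9.3] op 0.118
5.79 ft -2.1 t38.6 tcp [465.2   2.   77.6] F [ 5.2 -3.9  3.8] op 0.118
5.26 ft -3.1 t38.9 tcp [467.   -9.1  66.4] F [ 5.9 -4.6 -0.5] op 0.123
4.74 ft -2.4 t39.3 tcp [467.9 -12.9  51.2] F [ 6.8 -2.4 -2.3] op 0.122
4.21 ft -2.9 t39.6 tcp [467.9  -8.2  35.9] F [ 6.9 -0.2 -3.9] op 0.121
3.69 ft -1.9 t39.9 tcp [467.1   3.6  25. ] F [ 6.5  2.8 -0.4] op 0.124
3.17 ft -1.3 t40.3 tcp [466.1  18.   21.5] F [4.2 2.  8.7] op 0.125
2.64 ft -0.9 t40.6 tcp [464.9  31.6  25.3] F [ 3.3 -3.6  9.3] op 0.121
2.12 ft -1.2 t41.0 tcp [464.   42.4  35.7] F [ 5.4 -4.3  4.4] op 0.122
1.60 ft -0.6 t41.3 tcp [463.9  46.9  50.4] F [ 6.3 -3.6  0.7] op 0.125
1.07 ft -1.0 t41.6 tcp [464.7  43.8  65.3] F [ 6.5 -2.1 -0.4] op 0.121
0.55 ft -1.5 t42.0 tcp [466.3  33.9  76.5] F [ 4.8 -0.1  1.9] op 0.120
```

```bash
python3 - <<'E'
from h import *
th=0.55
while th>-2.6:
        th-=0.2
        bot.movel(crank_pos(th),max_speed=40)
        F=st()['contact_force']; v=F[1]*np.cos(VY)-F[0]*np.sin(VY)
        ft=v*np.cos(th)-F[2]*np.sin(th); fr=v*np.sin(th)+F[2]*np.cos(th)
        print('%.2f ft %.1f fr %.1f'%(th,ft,fr),'dp',(st()['tcp_pos']-crank_pos(th)).round(1),'t%.1f'%st()['t'])
        if abs(ft)>22 or np.linalg.norm(F)>32: break
E
```

```text
0.35 ft 0.2 fr 2.7 dp [ 0.6  1.2 -0.1] t42.3
0.15 ft 1.8 fr 7.6 dp [0.6 1.5 0.1] t42.6
-0.05 ft 2.3 fr 8.8 dp [0.7 1.  0.4] t42.9
-0.25 ft 1.4 fr 10.0 dp [0.7 0.4 0.6] t43.2
-0.45 ft 2.8 fr 10.2 dp [0.7 0.  0.6] t43.5
-0.65 ft 4.2 fr 9.0 dp [ 0.7 -0.2  0.5] t43.8
-0.85 ft 2.7 fr 7.3 dp [ 0.8 -0.4  0.4] t44.1
-1.05 ft 4.9 fr 6.7 dp [ 0.7 -0.4  0.3] t44.4
-1.25 ft 5.5 fr 5.4 dp [ 0.7 -0.4  0.2] t44.7
-1.45 ft 6.6 fr 4.0 dp [ 0.7 -0.4  0.3] t45.0
-1.65 ft 8.3 fr 3.2 dp [ 0.7 -0.4  0.3] t45.3
-1.85 ft 9.2 fr 1.1 dp [ 0.7 -0.4  0.4] t45.6
-2.05 ft 10.2 fr -1.5 dp [ 0.7 -0.5  0.5] t45.9
-2.25 ft 10.9 fr -3.3 dp [ 0.7 -0.7  0.6] t46.2
-2.45 ft 12.6 fr -5.5 dp [ 0.8 -1.2  0.8] t46.5
-2.65 ft 13.5 fr -9.4 dp [ 0.9 -2.   0.9] t46.8
```

```bash
python3 - <<'E'
from h import *
th=-2.65
while th>-3.7:
        th-=0.2
        bot.movel(crank_pos(th),max_speed=40)
        F=st()['contact_force']; v=F[1]*np.cos(VY)-F[0]*np.sin(VY)
        ft=v*np.cos(th)-F[2]*np.sin(th); fr=v*np.sin(th)+F[2]*np.cos(th)
        print('%.2f ft %.1f fr %.1f'%(th,ft,fr),'dp',(st()['tcp_pos']-crank_pos(th)).round(1),'t%.1f'%st()['t'])
        if abs(ft)>20 or np.linalg.norm(F)>34: break
bot.grip(0.3,60); say()
p=st()['tcp_pos']; bot.movel([p[0],p[1],170],max_speed=200)
p=V(-30,0,210); bot.move_ptp(p,RD)
im=imaging.capture('wrist'); cv2.imwrite('pics/i_w.png',im)
crop('pics/i_w.png','pics/i_wc.png',200,60,440,290,3); say()
cv2.imwrite('pics/i_top.png',imaging.capture('top'))
E
```

```text
-2.85 ft 14.6 fr -9.6 dp [ 1.  -3.1  1. ] t47.1
-3.05 ft 16.8 fr -8.9 dp [ 1.  -4.4  0.7] t47.4
-3.25 ft 18.3 fr -4.9 dp [ 0.9 -5.3  0.2] t47.7
-3.45 ft 20.8 fr -0.9 dp [ 0.8 -5.5 -0.5] t48.0
 t48.3 tcp [470.7  22.3  22.1] F [  4.9 -16.6  -1.7] op 0.299
 t49.7 tcp [557.5  28.9 207.8] F [ 0.1 -0.3 -0.5] op 0.296
```

View pics/i_wc.png

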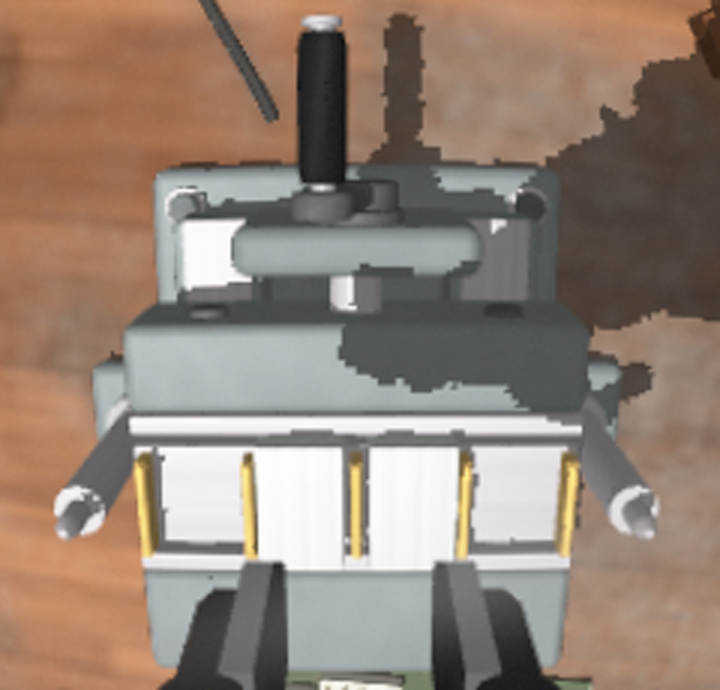

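View pics/i_top.png

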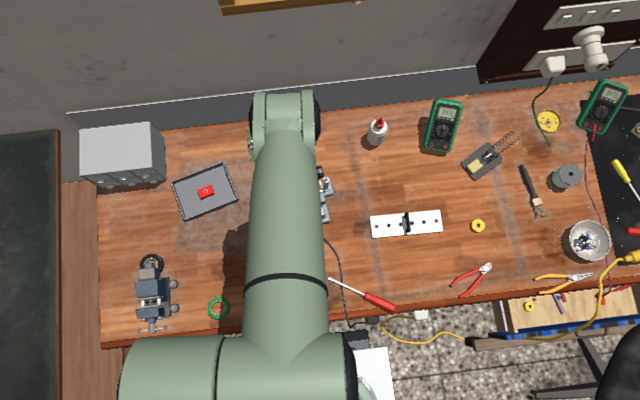

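```bash
python3 - <<'E'
from h import *
import pickle
say()
W=[]
for i,p in enumerate([V(-60,40,200),V(-110,-10,220)]):
    bot.move_ptp(p,RD)
    w=imaging.camera_model('wrist'); im=imaging.capture('wrist'); cv2.imwrite(f'pics/j_w{i}.png',im); W.append(w)
pickle.dump(W,open('j.pkl','wb'))
crop('pics/j_w0.png','pics/j_c0.png',200,0,440,200,3.2)
crop('pics/j_w1.png','pics/j_c1.png',200,60,440,260,3.2); say()
E
```

```text
t49.8 tcp [557.1  28.8 208. ] F [ 0.4 -0.3  0.2] op 0.297
 t50.6 tcp [481.7   8.4 220.4] F [ 0.4 -0.5 -0.2] op 0.298
```

View pics/j_c0.png

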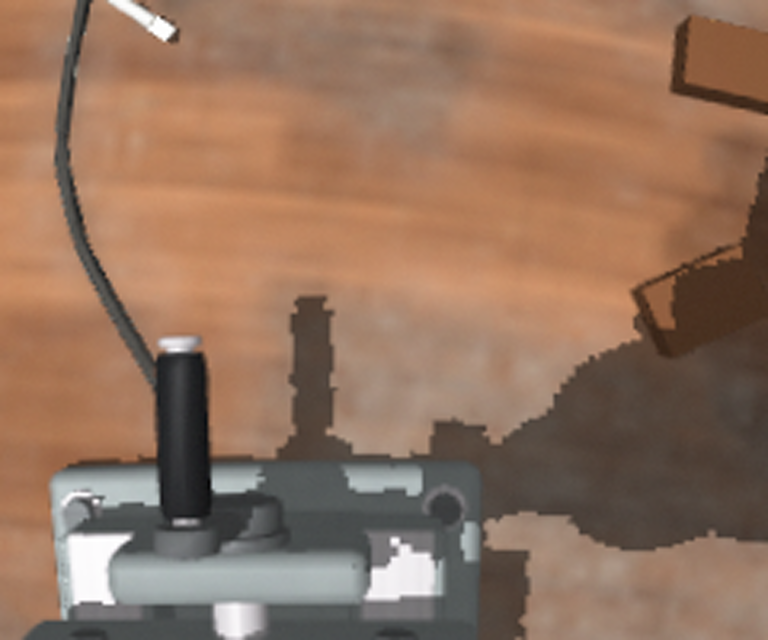

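View pics/j_c1.png

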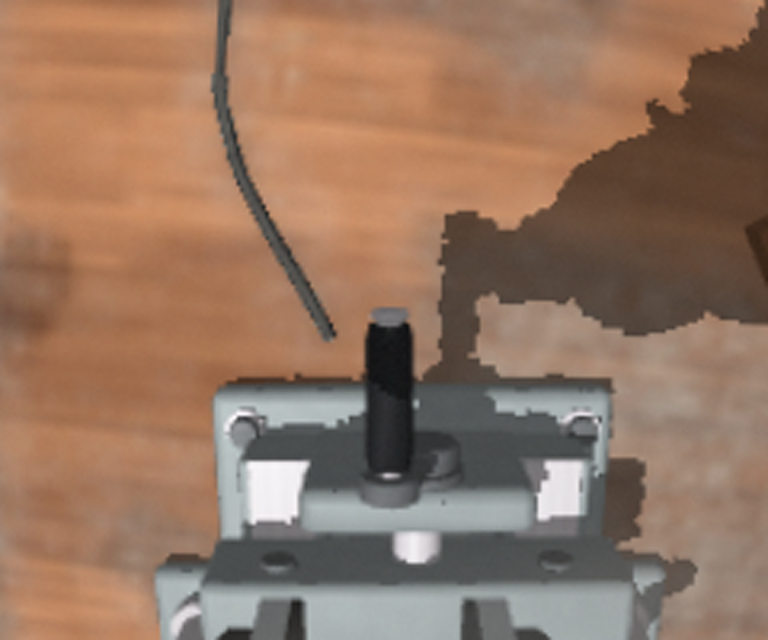

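```bash
python3 - <<'E'
from h import *
import pickle
w=pickle.load(open('j.pkl','rb'))
g=lambda p,o:((p[0]+.5)/3.2-.5+o[0],(p[1]+.5)/3.2-.5+o[1])
for a,b in [((180,345),(390,317)),((185,518),(389,470))]:
    X,e=tri([ray(w[0],*g(a,(200,0)),True),ray(w[1],*g(b,(200,60)),True)]); print(X.round(1),np.round(e,1),Vinv(X).round(1))
E
```

```text
[453.5   6.   95. ] [0.1 0.1] [-137.8   -9.9]
[497.5  11.1  95.6] [0.1 0.1] [-93.4 -10.1]
```

```bash
cat >> h.py <<'E'
def ftr(th):
    F=st()['contact_force']; v=F[1]*np.cos(VY)-F[0]*np.sin(VY)
    return v*np.cos(th)-F[2]*np.sin(th), v*np.sin(th)+F[2]*np.cos(th)
E
python3 - <<'E'
from h import *
th=-0.34
bot.grip(0.4,120)
p=crank_pos(th,-6,-18)
bot.move_ptp(p+[0,0,60],RD); say()
r=bot.movel(p,max_speed=120,threshold=8); say('down %s'%r)
if not r:
    bot.grip(0.0,120); say('grip')
    while th>-1.5:
        th-=0.15
        bot.movel(crank_pos(th,-6,-18),max_speed=30)
        ft,fr=ftr(th); s=st()
        print('%.2f ft %.1f fr %.1f op %.3f'%(th,ft,fr,s['opening']),'dp',(s['tcp_pos']-crank_pos(th,-6,-18)).round(1),s['contact_force'].round(1))
        if abs(ft)>20 or np.linalg.norm(s['contact_force'])>30: break
    cv2.imwrite('pics/k_w.png',imaging.capture('wrist'))
    crop('pics/k_w.png','pics/k_wc.png',200,60,440,300,3)
E
```

```text
t51.2 tcp [469.2   8.2 136.2] F [0.7 0.6 0.8] op 0.398
down False t51.9 tcp [470.7   7.7  77.4] F [ 0.1  0.  -0.6] op 0.393
grip t52.3 tcp [470.5   7.9  77.5] F [0.3 1.8 5.5] op 0.112
-0.49 ft 2.1 fr 4.0 op 0.115 dp [ 1.1 -0.2  1.2] [-1.4 -0.2  4.6]
-0.64 ft 3.3 fr 3.9 op 0.111 dp [ 1.  -0.3  1.2] [-0.8  0.2  5.1]
-0.79 ft 3.8 fr 3.9 op 0.113 dp [ 1.  -0.3  1.1] [-0.6 -0.1  5.5]
-0.94 ft 4.5 fr 3.0 op 0.113 dp [ 1.  -0.4  1.1] [-0.   0.2  5.4]
-1.09 ft 3.5 fr 2.2 op 0.117 dp [ 1.  -0.4  1.1] [-0.6 -0.4  4.2]
-1.24 ft 6.6 fr 1.6 op 0.116 dp [ 1.  -0.4  1.1] [-1.5  0.5  6.8]
-1.39 ft 6.9 fr 1.6 op 0.108 dp [ 1.  -0.4  1.2] [-2.  -0.6  7. ]
-1.54 ft 6.0 fr 0.8 op 0.111 dp [ 0.9 -0.5  1.2] [-1.7 -0.8  6. ]
```

View pics/k_wc.png

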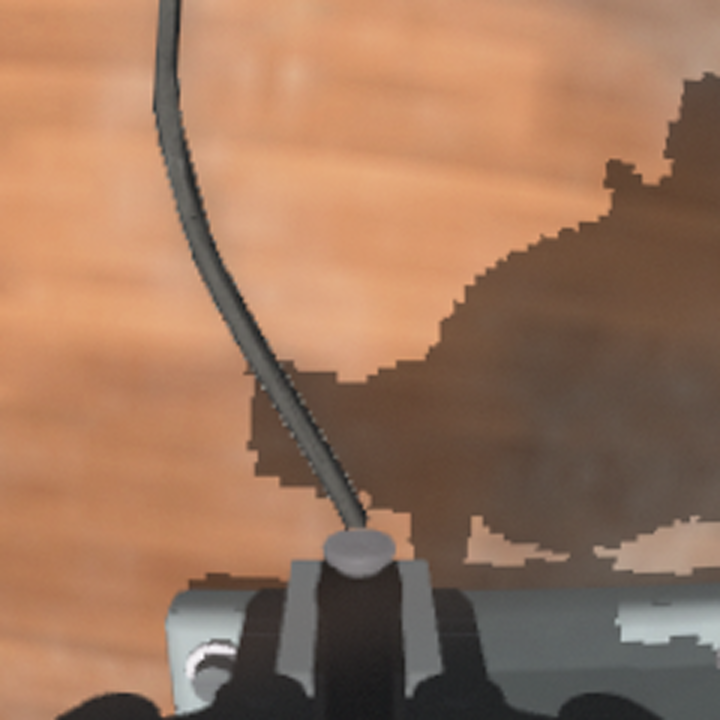

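```bash
python3 - <<'E'
from h import *
th=-1.54; ims=[]
while th>-2.7:
        th-=0.15
        bot.movel(crank_pos(th,-6,-18),max_speed=30)
        ft,fr=ftr(th); s=st()
        print('%.2f ft %.1f fr %.1f op %.3f'%(th,ft,fr,s['opening']),'dp',(s['tcp_pos']-crank_pos(th,-6,-18)).round(1),s['contact_force'].round(1))
        ims.append(imaging.capture('wrist')[210:300,270:370])
        if abs(ft)>20 or np.linalg.norm(s['contact_force'])>30: break
k=[cv2.resize(i,None,fx=1.9,fy=1.9) for i in ims]
while len(k)<8:k.append(k[-1]*0)
cv2.imwrite('pics/l.png',np.vstack([np.hstack(k[:4]),np.hstack(k[4:8])])); print(st()['t'])
E
```

```text
-1.69 ft 7.2 fr -0.3 op 0.109 dp [ 1.  -0.6  1.3] [-2.  -0.8  7.2]
-1.84 ft 9.7 fr -1.1 op 0.112 dp [ 1.  -0.7  1.4] [-2.7 -1.9  9.7]
-1.99 ft 9.6 fr -2.9 op 0.111 dp [ 1.  -0.9  1.4] [-2.7 -1.5  9.9]
-2.14 ft 10.8 fr -4.1 op 0.114 dp [ 1.1 -1.1  1.5] [-3.6 -2.8 11.3]
-2.29 ft 11.1 fr -5.9 op 0.112 dp [ 1.1 -1.5  1.7] [-3.3 -3.3 12.2]
-2.44 ft 11.5 fr -7.5 op 0.112 dp [ 1.2 -2.   1.8] [-3.1 -4.3 13.1]
-2.59 ft 12.8 fr -8.5 op 0.110 dp [ 1.3 -2.7  1.9] [-3.9 -7.  14. ]
-2.74 ft 13.4 fr -9.1 op 0.113 dp [ 1.3 -3.6  1.9] [-4.1 -9.4 13.6]
57.5083
```

View pics/l.png

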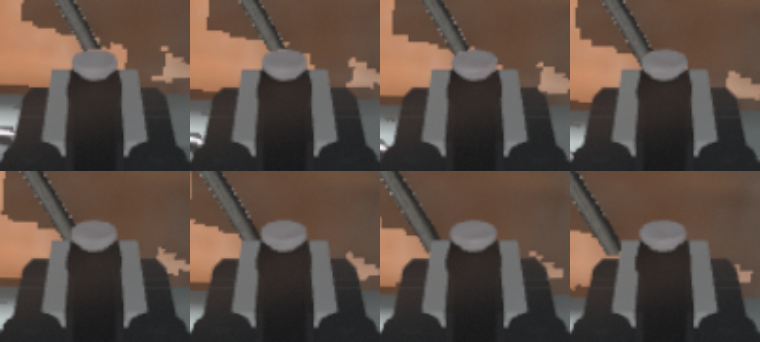

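```bash
python3 - <<'E'
from h import *
bot.grip(0.2,60); say()
a=imaging.capture('wrist')[200:310,260:380]; bot.dwell(0.5); say()
b=imaging.capture('wrist')[200:310,260:380]
cv2.imwrite('pics/m.png',cv2.resize(np.hstack([a,b]),None,fx=3,fy=3))
E
```

```text
t57.8 tcp [472.9   1.3  21.4] F [ -1.8 -15.3   1. ] op 0.200
 t58.3 tcp [473.    1.1  21.3] F [ -1.1 -16.2   1.3] op 0.199
```

View pics/m.png

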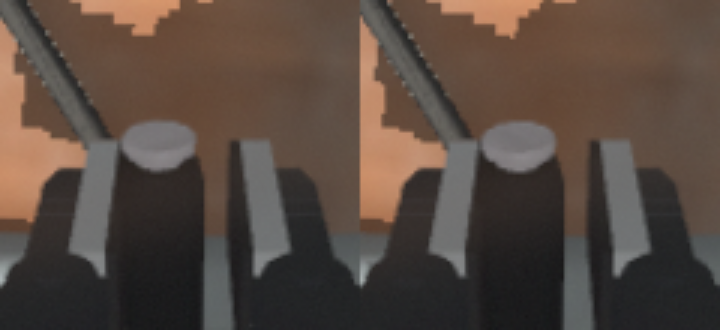

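```bash
python3 - <<'E'
from h import *
bot.grip(0.0,120)
th=-2.74
while th>-3.5:
        th-=0.15
        bot.movel(crank_pos(th,-6,-18),max_speed=30)
        ft,fr=ftr(th); s=st()
        print('%.2f ft %.1f fr %.1f op %.3f'%(th,ft,fr,s['opening']),'dp',(s['tcp_pos']-crank_pos(th,-6,-18)).round(1),s['contact_force'].round(1))
        if abs(ft)>20 or np.linalg.norm(s['contact_force'])>30: break
bot.grip(0.35,60); say('rel')
p=st()['tcp_pos']
for k in range(6):
    if abs(st()['contact_force'][1])<1.5 and k>0: break
    p=p+np.array([np.sin(VY),-np.cos(VY),0])*1.5
    bot.movel(p,max_speed=40); say(k)
a=imaging.capture('wrist')[200:310,250:390]
cv2.imwrite('pics/n.png',cv2.resize(a,None,fx=4,fy=4))
E
```

```text
-2.89 ft 20.4 fr 10.8 op 0.114 dp [ 1.1 -7.4  0.4] [  0.1 -22.6  -5.4]
rel t59.2 tcp [472.4   5.3  19.7] F [ -1.3 -16.1   0.8] op 0.352
0 t59.5 tcp [472.9  -2.3  20.6] F [ -4.  -21.5   6.5] op 0.353
1 t59.8 tcp [474.4   1.1  21. ] F [ 0.2 -2.1  8.9] op 0.350
2 t60.0 tcp [4.745e+02 3.000e-01 2.090e+01] F [ 0.6 -1.7  5.9] op 0.349
3 t60.3 tcp [474.6  -1.   20.6] F [ 1.1 -1.7  6.5] op 0.344
4 t60.5 tcp [474.6  -2.2  20.4] F [ 1.4 -0.6  5.6] op 0.350
```

View pics/n.png

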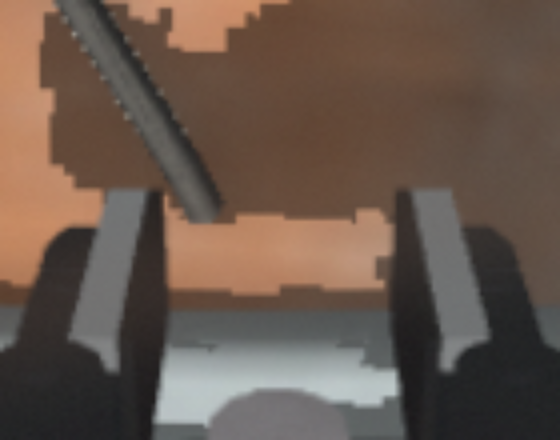

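```bash
cat >> h.py <<'E'
def handle_view(tag):
    """two wrist views; saves crops for reading the handle"""
    import pickle
    W=[]
    for i,p in enumerate([V(-60,40,200),V(-110,-10,220)]):
        bot.move_ptp(p,RD)
        w=imaging.camera_model('wrist'); im=imaging.capture('wrist'); W.append(w)
        cv2.imwrite(f'pics/{tag}_{i}.png',im)
    pickle.dump(W,open(tag+'.pkl','wb'))
    a=cv2.resize(cv2.imread(f'pics/{tag}_0.png')[90:190,200:390],None,fx=4,fy=4,interpolation=2)
    b=cv2.resize(cv2.imread(f'pics/{tag}_1.png')[130:230,200:390],None,fx=4,fy=4,interpolation=2)
    cv2.imwrite(f'pics/{tag}.png',np.vstack([a,b])[:600 if False else 800])
E
python3 - <<'E'
from h import *
p=st()['tcp_pos']; bot.movel([p[0],p[1],170],RD,max_speed=200); say()
im=imaging.capture('wrist'); cv2.imwrite('pics/o.png',im[60:300,180:460])
E
```

```text
t61.5 tcp [473.5  -2.  168.8] F [0.1 0.  0.4] op 0.351
```

View pics/o.png

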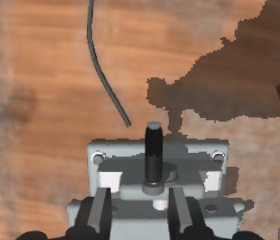

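```bash
python3 - <<'E'
from h import *
th=-0.34
bot.grip(0.4,120)
p=crank_pos(th,-6,-18)
bot.movel(p+[0,0,60],max_speed=150)
r=bot.movel(p,max_speed=120,threshold=8); say('down %s'%r)
if not r:
    bot.grip(0.0,120); say('grip')
    while th>-1.6:
        th-=0.21
        bot.movel(crank_pos(th,-6,-18),max_speed=60)
        ft,fr=ftr(th); print('%.2f ft %.1f fr %.1f op %.3f'%(th,ft,fr,st()['opening']))
    ims=[imaging.capture('wrist')]
    bot.grip(0.3,60); say('open'); ims.append(imaging.capture('wrist'))
    bot.dwell(0.3); say(); ims.append(imaging.capture('wrist'))
    cv2.imwrite('pics/q.png',cv2.resize(np.hstack([i[190:320,250:390] for i in ims]),None,fx=1.9,fy=1.9))
E
```

```text
down False t62.8 tcp [470.2   7.6  77. ] F [-0.3 -0.4 -0.1] op 0.401
grip t63.2 tcp [470.3   7.9  77.3] F [-0.1  1.8  4.9] op 0.112
-0.55 ft 2.4 fr 4.5 op 0.112
-0.76 ft 2.4 fr 4.0 op 0.110
-0.97 ft 3.7 fr 2.5 op 0.114
-1.18 ft 4.5 fr 2.9 op 0.115
-1.39 ft 4.9 fr 1.8 op 0.114
-1.60 ft 7.5 fr 1.1 op 0.113
-1.81 ft 8.8 fr -0.6 op 0.112
open t65.3 tcp [473.3 -10.3  40.9] F [ 1.   2.2 -0.1] op 0.297
 t65.7 tcp [473.2 -10.5  40.8] F [0.7 5.1 0.1] op 0.303
```

View pics/q.png

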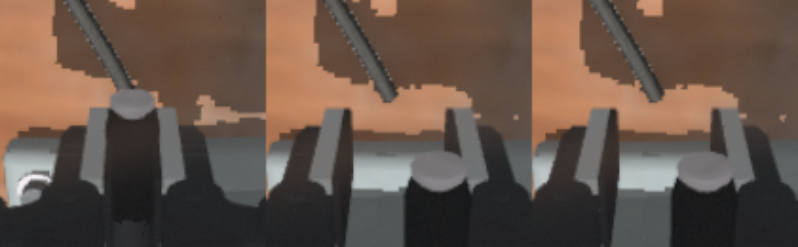

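```bash
python3 - <<'E'
from h import *
p=st()['tcp_pos']
for k in range(10):
    F=st()['contact_force'][1]
    if F<0.8 and k>3: break
    p=p+np.array([-np.sin(VY),np.cos(VY),0])*2
    bot.movel(p,max_speed=40); print(k,st()['contact_force'].round(1),st()['tcp_pos'].round(1))
bot.movel([p[0],p[1],170],max_speed=200)
handle_view('r'); say()
E
```

```text
0 [-0.2  4.  -0.1] [472.7  -8.3  40.7]
1 [-1.2  2.3  0.7] [472.4  -6.5  40.7]
2 [-0.7  1.2  0.3] [472.2  -4.4  40.7]
3 [0.2 1.2 0.2] [472.2  -2.5  40.8]
4 [ 0.1  1.6 -0.9] [ 4.721e+02 -4.000e-01  4.080e+01]
5 [ 0.4  0.3 -0.2] [471.8   1.5  40.8]
 t69.0 tcp [480.3   8.5 219.5] F [-0.1  0.4 -0.7] op 0.302
```

View pics/r.png

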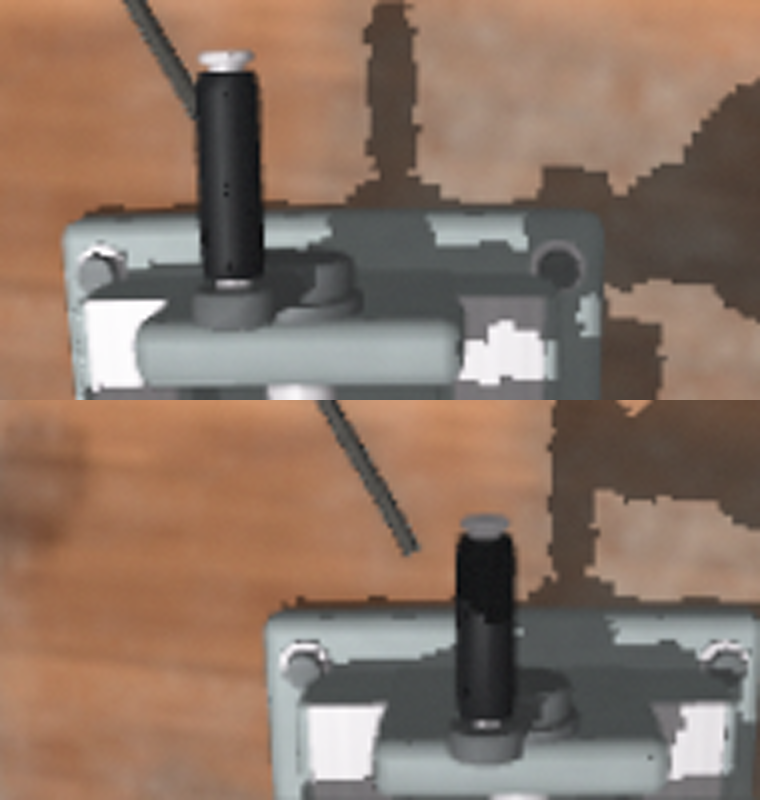

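```bash
python3 - <<'E'
from h import *
import pickle
W=[]
for i,p in enumerate([[470,-240,230],[500,-290,230]]):
    bot.move_ptp(p,RD)
    w=imaging.camera_model('wrist'); im=imaging.capture('wrist'); W.append(w)
    cv2.imwrite(f'pics/s_{i}.png',im)
pickle.dump(W,open('s.pkl','wb')); cv2.imwrite('pics/s_top.png',imaging.capture('top')); say()
E
```

```text
t70.4 tcp [ 500.  -288.2  229.7] F [-0.4 -0.2  0.3] op 0.297
```

View pics/s_0.png

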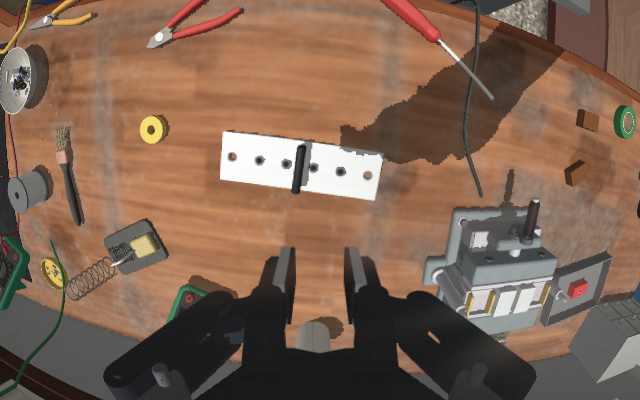

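View pics/s_1.png

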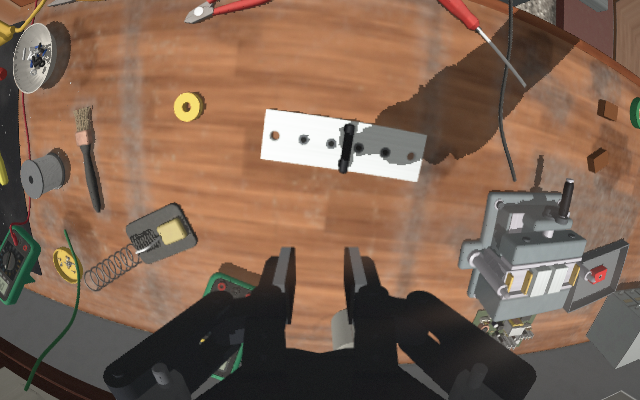

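View pics/s_top.png

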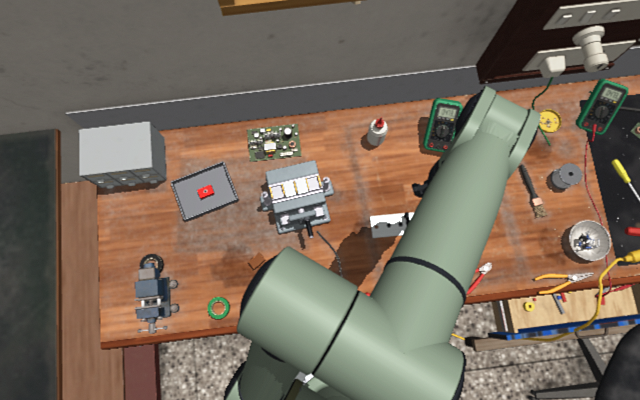

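```bash
python3 - <<'E'
from h import *
a=cv2.imread('pics/s_0.png')[120:210,210:400]; b=cv2.imread('pics/s_1.png')[95:190,250:440]
cv2.imwrite('pics/s_c.png',np.vstack([cv2.resize(a,None,fx=4,fy=4,interpolation=2),cv2.resize(b,None,fx=4,fy=4,interpolation=2)])[:760])
E
```

```text
(no output)
```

View pics/s_c.png

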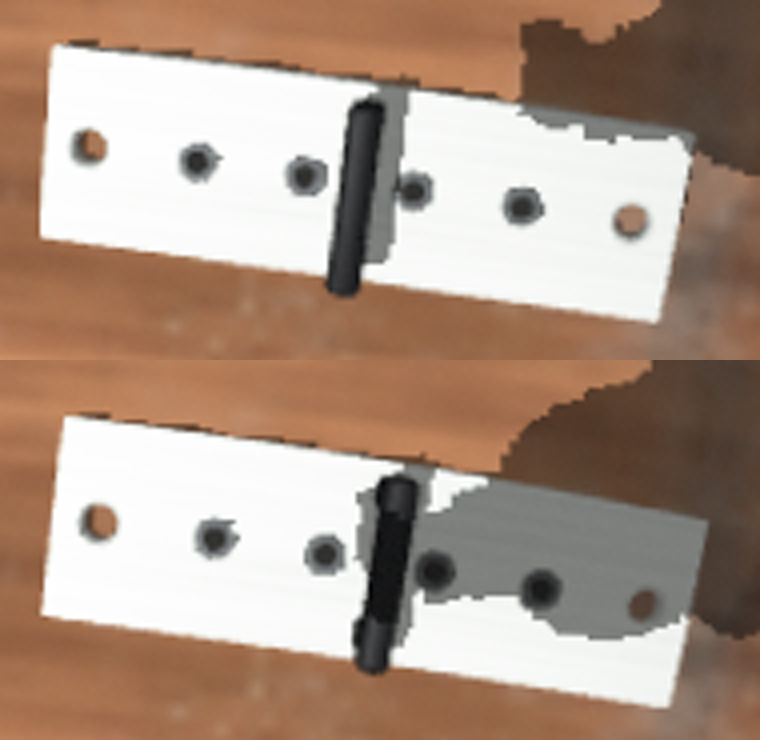

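```bash
python3 - <<'E'
from h import *
import pickle
w=pickle.load(open('s.pkl','rb'))
g=lambda p,o:((p[0]+.5)/4-.5+o[0],(p[1]+.5)/4-.5+o[1])
for n,a,b in [('hR',(88,146),(98,162)),('hL',(631,220),(645,245)),('ha_n',(369,101),(398,118)),('ha_f',(342,294),(372,313))]:
    A=g(a,(210,120));B=g(b,(250,95))
    X,e=tri([ray(w[0],*A,True),ray(w[1],*B,True)]); z=8 if n[1] in'RL' else 37
    print(n,X.round(1),np.round(e,1),onplane(w[0],*A,z,True).round(1),onplane(w[1],*B,z,True).round(1))
E
```

```text
hR [ 469.  -347.5    6.9] [0.1 0.1] [ 468.6 -347.2    8. ] [ 468.9 -347.3    8. ]
hL [ 473.  -179.3    6.5] [0. 0.] [ 472.7 -179.6    8. ] [ 472.8 -179.8    8. ]
ha_n [ 444.8 -262.2   18. ] [0.2 0.2] [ 441.8 -261.5   37. ] [ 443.7 -264.1   37. ]
ha_f [ 499.1 -263.4   32.8] [0.3 0.3] [ 497.5 -263.4   37. ] [ 498.5 -263.7   37. ]
```

```bash
python3 - <<'E'
from h import *
x,y=470.75,-263.5; o=[np.pi,0,np.pi-0.024]
bot.grip(0.45,100)
bot.move_ptp([x,y,90],o)
r=bot.movel([x,y,14],max_speed=100,threshold=8); say('down %s'%r)
bot.grip(0.0,110); say('grip')
bot.movel([x,y,30],max_speed=60); say('lift')
bot.movel([x,y,200],max_speed=200); say('lift')
w=imaging.camera_model('wrist'); im=imaging.capture('wrist'); cv2.imwrite('pics/t_w.png',im)
import pickle; pickle.dump((w,st()['tcp_pos'],st()['orientation']),open('t.pkl','wb'))
cv2.imwrite('pics/t_sc.png',imaging.capture('scene'))
E
```

```text
down False t72.3 tcp [ 471.3 -263.9   14.6] F [ 0.1 -0.4  0.1] op 0.450
grip t72.6 tcp [ 471.3 -263.8   15. ] F [0.5 1.4 5.2] op 0.091
lift t73.1 tcp [ 471.  -263.7   30.4] F [-0.3 -0.3 -3.4] op 0.093
lift t74.1 tcp [ 470.  -263.   198.8] F [ 0.5  0.1 -2.6] op 0.089
```

View pics/t_w.png

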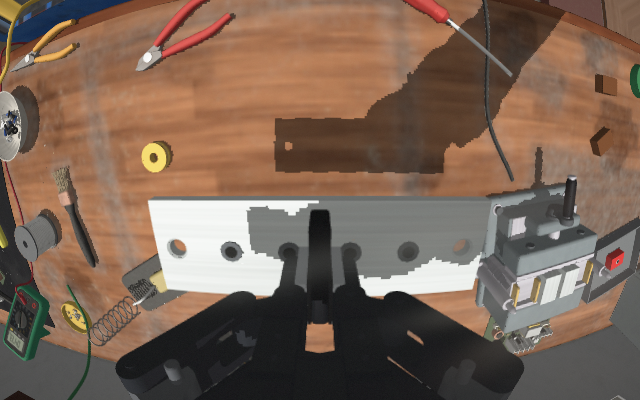

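View pics/t_sc.png

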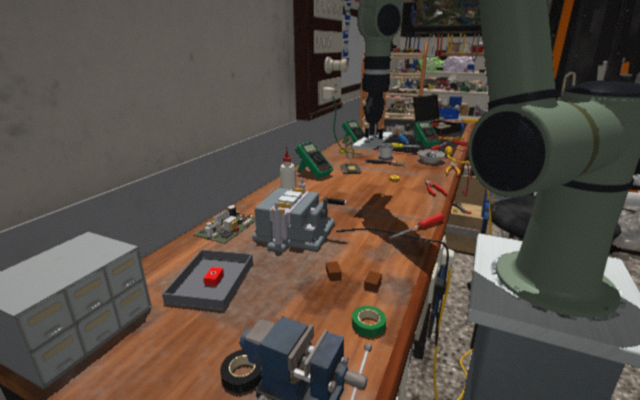

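```bash
python3 - <<'E'
from h import *
I=[cv2.imread('pics/b_w1.png'),cv2.imread('pics/b_w2.png')]
def c(i,u,v): return cv2.resize(I[i][v-14:v+14,u-16:u+16],None,fx=12,fy=12,interpolation=cv2.INTER_NEAREST)
cv2.imwrite('pics/u.png',np.vstack([np.hstack([c(0,238,243),c(0,388,243)]),np.hstack([c(1,180,202),c(1,329,202)])]))
E
```

```text
(no output)
```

View pics/u.png

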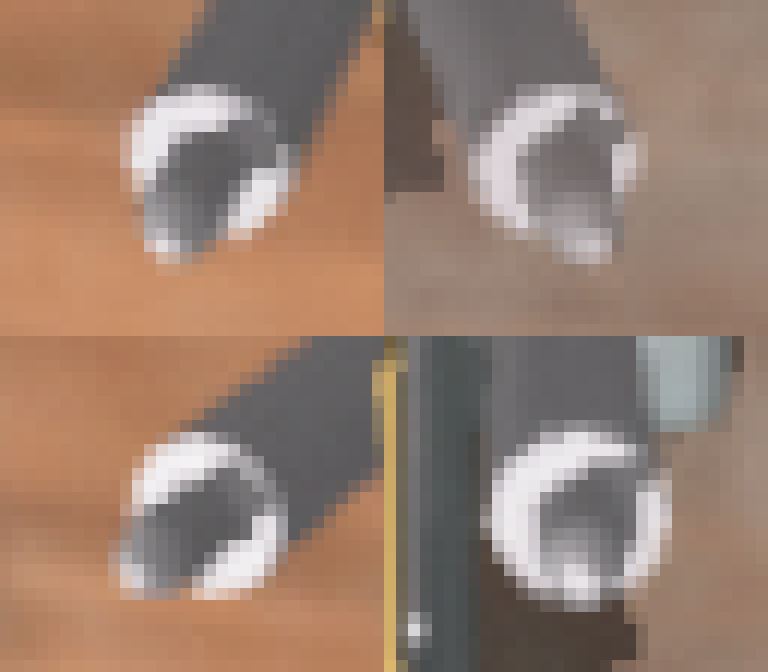

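```bash
python3 - <<'E'
from h import *
import pickle
w=pickle.load(open('b.pkl','rb'))
f=lambda u0,v0,x,y:(u0-16+x/12-.5,v0-14+y/12-.5)
A={'R':(f(238,243,210,163),f(180,202,210,178)),'L':(f(388,243,175,163),f(329,202,194,181))}
T={'R':(f(238,243,172,240),f(180,202,140,235)),'L':(f(388,243,205,243),f(329,202,193,248))}
m={}
for k in 'RL':
    print(k,[onplane(w[i],*A[k][i],101.5,True)[:2].round(1) for i in (0,1)],tri([ray(w[i],*A[k][i],True) for i in (0,1)])[0].round(1),
      'tip',[onplane(w[i],*T[k][i],117.5,True)[:2].round(1) for i in (0,1)])
    m[k]=np.mean([onplane(w[i],*A[k][i],101.5,True)[:2] for i in (0,1)],axis=0)
d=m['L']-m['R'];print((m['L']+m['R'])/2,np.arctan2(-d[0],d[1]),np.linalg.norm(d))
# in-hand holes
w,p,o=pickle.load(open('t.pkl','rb')); im=cv2.imread('pics/t_w.png')
print(p,o)
def c(u,v): return cv2.resize(im[v-14:v+14,u-16:u+16],None,fx=12,fy=12,interpolation=cv2.INTER_NEAREST)
cv2.imwrite('pics/v.png',np.hstack([c(177,247),c(461,246)]))
E
```

```text
R [array([599.8, -51.9]), array([599.8, -51.6])] [600.2 -52.1 100.7] tip [array([599.8, -51.7]), array([599.8, -51.7])]
L [array([579.9, 114.8]), array([580. , 114.6])] [579.8 114.7 101.8] tip [array([580.1, 114.5]), array([580.6, 114.2])]
[589.86254257  31.47896404] 0.11847570347431359 167.6746064715485
[ 469.83073809 -262.83935995  198.45683964] [ 3.13995287e+00 -2.35623582e-03  3.11754743e+00]
```

View pics/v.png

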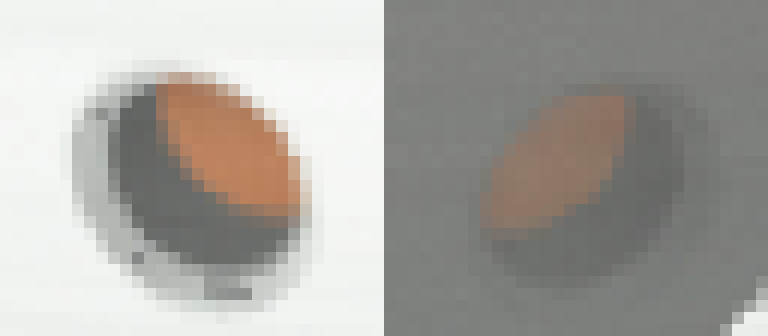

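```bash
python3 - <<'E'
from h import *
import pickle
w,p,o=pickle.load(open('t.pkl','rb'))
f=lambda u0,v0,x,y:(u0-16+x/12-.5,v0-14+y/12-.5)
for dz in (-6,-7):
    z=p[2]+dz
    R_=onplane(w,*f(177,247,192,187),z,True); L=onplane(w,*f(461,246,210,190),z,True)
    d=(L-R_); mid=(L+R_)/2; yaw=np.arctan2(-d[0],d[1]); rel=mid[:2]-p[:2]
    yt=o[2]-np.pi
    c,s=np.cos(yt),np.sin(yt); print(dz,np.linalg.norm(d),'mid',mid.round(2),'rel(plate-ish axes)',(c*rel[0]+s*rel[1]).round(2),(-s*rel[0]+c*rel[1]).round(2),'yaw',yaw,'tool',yt)
E
```

```text
-6 166.94424225384466 mid [ 469.24 -262.97  192.46] rel(plate-ish axes) -0.59 -0.15 yaw -0.021731396869975148 tool -0.024045228490700676
-7 168.0637884966837 mid [ 469.77 -262.99  191.46] rel(plate-ish axes) -0.06 -0.15 yaw -0.021731396869974943 tool -0.024045228490700676
```

```bash
python3 - <<'E'
from h import *
o=[np.pi,0,np.pi+0.1165]; T=np.array([589.86,31.48])
bot.move_ptp([T[0],T[1],200],o); say()
bot.movel([T[0],T[1],140],max_speed=100); bot.dwell(0.3); say()
p=st()['tcp_pos']; e=T-p[:2]; print('err',e,st()['orientation'])
bot.movel([T[0]+e[0],T[1]+e[1],138],max_speed=40); bot.dwell(.2); say()
w=imaging.camera_model('wrist'); im=imaging.capture('wrist'); cv2.imwrite('pics/x_w.png',im)
import pickle; pickle.dump((w,st()['tcp_pos'],st()['orientation']),open('x.pkl','wb'))
E
```

```text
t75.4 tcp [589.7  30.4 199.8] F [ 0.4  0.1 -2.9] op 0.087
 t76.4 tcp [590.2  31.5 140.5] F [ 0.1 -1.1 -3.2] op 0.086
err [-0.33451375 -0.02578207] [-3.14140608e+00  9.45802329e-04 -3.02498052e+00]
 t76.9 tcp [589.5  31.5 138. ] F [ 0.1  0.3 -3.5] op 0.090
```

View pics/x_w.png

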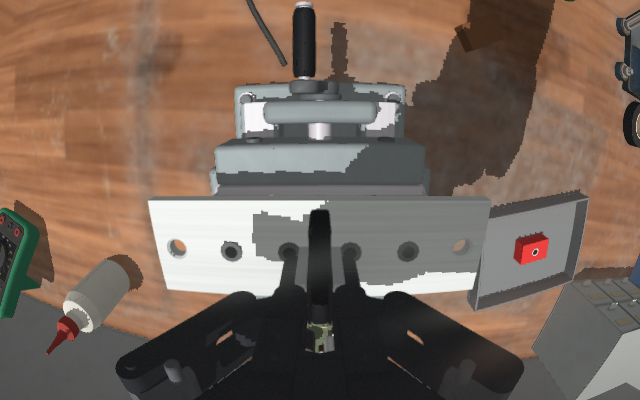

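```bash
python3 - <<'E'
from h import *
T=[589.75,31.48]
for z in (131,126,121):
    r=bot.movel([*T,z],max_speed=25,threshold=9); say('%s %s'%(z,r))
    if r: break
else:
    r=bot.movel([*T,113.5],max_speed=20,threshold=8); say('final %s'%r)
E
```

```text
131 False t77.3 tcp [589.5  31.5 130.7] F [-0.9  0.5 -3.5] op 0.089
126 False t77.7 tcp [589.5  31.5 125.7] F [ 0.1  0.4 -3.2] op 0.088
121 False t78.0 tcp [589.5  31.5 120.7] F [-0.3  0.4 -3.3] op 0.088
final True t78.4 tcp [590.2  31.5 116.5] F [-0.6 -0.3  4. ] op 0.087
```

```bash
python3 - <<'E'
from h import *
bot.grip(0.3,60); p=st()['tcp_pos']; say()
bot.movel([p[0],p[1],200],max_speed=120)
W=[]
import pickle
for i,q in enumerate([V(-50,60,230),V(-90,-20,230)]):
    bot.move_ptp(q,RD)
    W.append(imaging.camera_model('wrist')); cv2.imwrite(f'pics/y_{i}.png',imaging.capture('wrist'))
pickle.dump(W,open('y.pkl','wb'))
bot.move_ptp([380,-250,300],RD)
cv2.imwrite('pics/y_sc.png',imaging.capture('scene'));cv2.imwrite('pics/y_top.png',imaging.capture('top')); say()
crop('pics/y_1.png','pics/y_1c.png',190,60,460,260,2.9)
a=cv2.imread('pics/y_sc.png')[140:280,220:380]; b=cv2.imread('pics/y_top.png')[110:270,160:400]
cv2.imwrite('pics/y_c.png',np.vstack([cv2.resize(a,(500,437//1)),cv2.resize(b,(500,333))])[:790])
E
```

```text
t78.7 tcp [589.   31.6 115. ] F [-0.4  0.4  0. ] op 0.301
 t81.7 tcp [ 380.6 -248.9  299.6] F [-0.   0.7  1. ] op 0.302
```

View pics/y_1c.png

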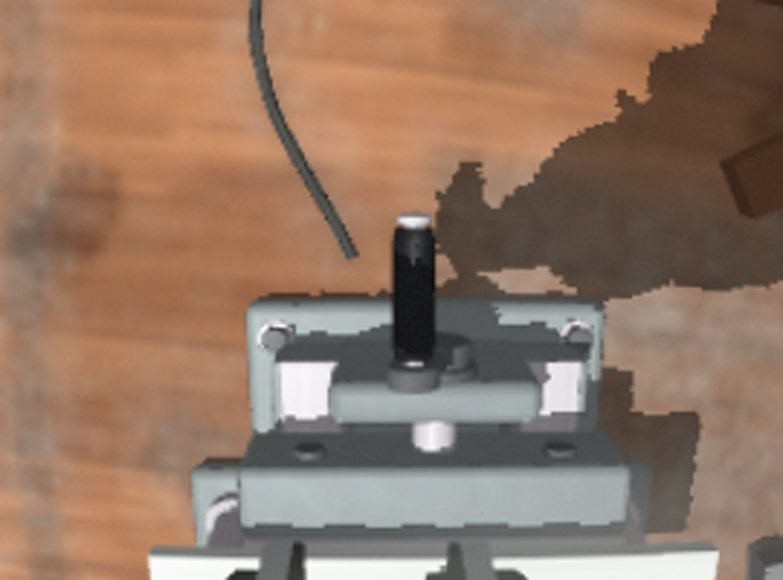

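View pics/y_c.png

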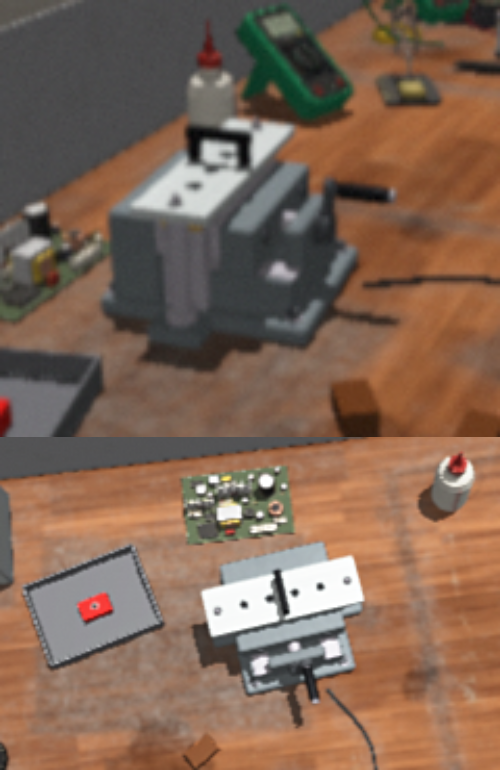

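View pics/y_0.png

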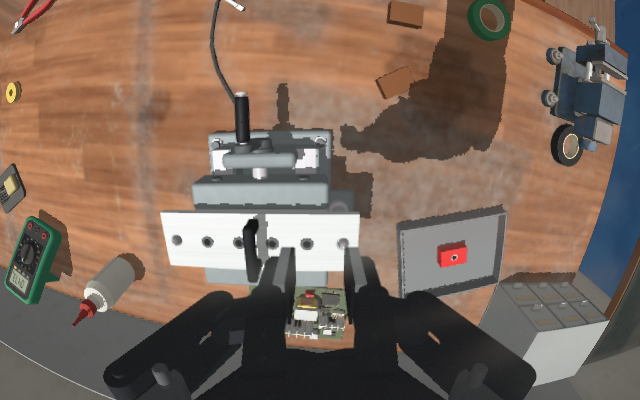

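```bash
python3 - <<'E'
from h import *
import pickle
a=cv2.imread('pics/s_0.png')[190:340,410:600]; cv2.imwrite('pics/z.png',cv2.resize(a,None,fx=4,fy=4,interpolation=2))
im=cv2.imread('pics/y_0.png'); cv2.imwrite('pics/z2.png',cv2.resize(im[195:285,150:370],None,fx=3.6,fy=3.6,interpolation=2))
E
```

```text
(no output)
```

View pics/z.png

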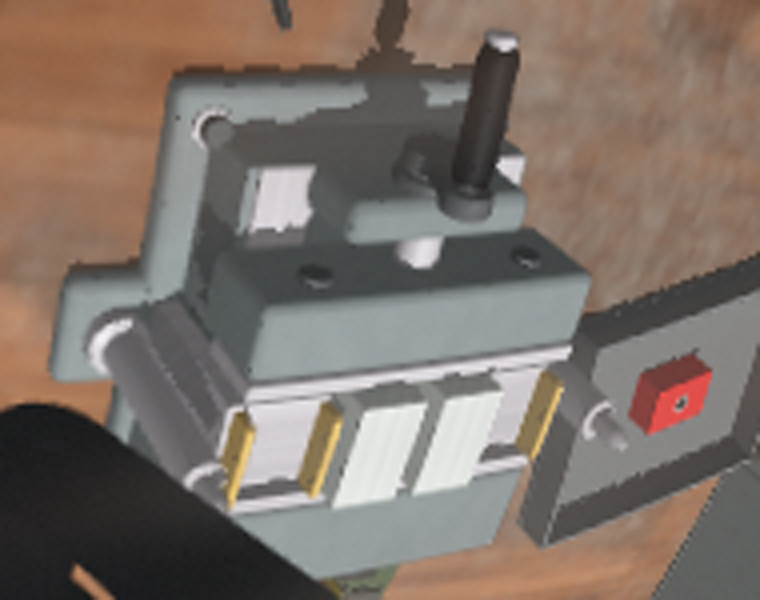

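View pics/z2.png

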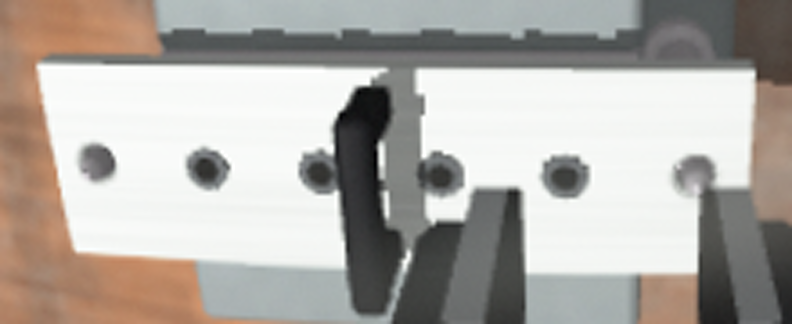

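```bash
python3 - <<'E'
from h import *
print(bot.sign_off()); say()
E
```

```text
the job is handed in; nothing more can be done
None
the job is handed in; nothing more can be done
```

The vise is set up and the job was handed in at about 82 s, but I could not make the vise hold a strong clamp.

**What I did**
- I cranked the vise open to about 7.5 mm and moved the one red block from nest 3 to the tray.
- I laid the only two bare blanks in nests 1 and 2 and left the brown look-alikes alone.
- I cranked the vise shut and lowered the drill plate over both pins. The plate had been knocked aside by then, so I measured it again before gripping it.

**Last checks that held**
- Before the plate went on, both blanks lay flat between the ribs with the jaw against them.
- The plate touched down with the tool at 116.5 mm, exactly the predicted height, with no side force, and both pins show in the holes.
- The red block lies flat in the tray and the cleaner bottle is standing.

**Disagreements with the task description**
- **Clamp pressure:** I cranked past first contact with up to about 20 N at the handle. Each time I let go, the crank sprang back to about -0.33 rad (jaw about -0.3 mm) instead of staying put. It has stayed there since, so the blanks are clamped with what the screw's friction holds. I estimate about 50 N and did not measure it.
- **Extra cranking:** I suspected my own lifting was dragging the handle back, so I closed the vise three times in all before concluding that the screw springs back by itself.

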